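# Clear, load and close the sample desiccator

### The job

Put the sample tins away in the desiccator: first clear the tongs and the tall tin out of the open bowl onto the steel tray, the tongs lying flat in it and the tall tin standing upright, then stand every low tin upright on the plate in the bowl, side by side. Finally close the bowl with its lid, set down gently and fully seated, turned so that the stopcock on the lid is directly above the hose barb on the side of the bowl. Leave the other things on the bench where they are.

Things in the scene. Friction and masses are not known exactly. Their poses are not given: they have to be found in the camera images.
- bowl: Open white plastic desiccator bowl, fixed to the bench, straight-sided. Origin at the centre of its underside, z up. Flat rim, top at z = 90 mm, 220 mm outside diameter, inside diameter 180 mm. A flat perforated porcelain plate, top at z = 22 mm, fills the whole inside. Its +x axis points along the grey hose barb (gas port) on its side.
- bowl_port (a point): Tip of the bowl's grey hose barb: 142 mm out from the bowl's axis along the bowl's +x, 30 mm above the bench; the barb is 11 to 18 mm thick and sticks out level, 32 mm beyond the bowl's side.
- lid_knob (a point): Centre of the round black knob (38 mm diameter, 26 mm high) in the middle of the desiccator lid. The lid (0.3 to 0.5 kg, loose) starts right way up on the bench. z up along the knob's axis; x points along the lid's stopcock. The low clear dome under the knob reaches to 23 mm below this point. When the lid is seated, this point is 137 mm above the bowl's underside.
- lid_seat (a point): Centre of the underside of the lid's flange, which rests on the bowl's rim; 47 mm below the knob's centre. Flange: 220 mm diameter, 8 mm thick. Below it a flat closed spigot, 8 mm deep, 172 mm diameter, bevelled to 160 mm at its bottom, enters the bowl with 4 mm clearance all round; the lid can turn freely in the bowl.
- lid_stopcock (a point): Tip of the white hose end of the lid's stopcock: 125 mm out from the knob's axis along the lid's +x, 29 mm below the knob's centre. The stopcock (16 mm thick) lies along this radius from 62 mm outwards; a small black key 84 mm out reaches up to 6 mm below the height of the knob's centre.
- tongs_mid (a point): Steel crucible tongs, rigid, 0.12 kg, at first lying flat across the bowl's mouth on its rim. Point near the centre of mass, on the long axis between the two arms, half-way up; x to the jaws, z up. 8 mm thick; reaches 105 mm behind this point (finger rings, 73 mm wide over both) and 121 mm ahead (jaws, 34 mm wide); at this point both arms together are 16 mm wide.
- tall_tin_mid (a point): Centre of the tall aluminium sample tin (cylinder, 46 mm diameter, 95 mm high, z up, 0.11 to 0.22 kg), at first standing on the plate inside the bowl, where its top stands 27 mm above the rim.
- tray: Shallow stainless steel tray, fixed to the bench, 300 x 170 mm outside, 15 mm high, walls and floor 3 mm thick. Origin at the centre of its underside; x along its length, y across, z up.
- tin1_mid (a point): Centre of a low aluminium sample tin (cylinder, 46 mm diameter, 45 mm high, z up, 0.07 to 0.14 kg), at first standing on the bench. Three to five of the low tins tin1 to tin5 are present (None if absent).
- tin2_mid (a point): Centre of a low aluminium sample tin (cylinder, 46 mm diameter, 45 mm high, z up, 0.07 to 0.14 kg), at first standing on the bench. Three to five of the low tins tin1 to tin5 are present (None if absent).
- tin3_mid (a point): Centre of a low aluminium sample tin (cylinder, 46 mm diameter, 45 mm high, z up, 0.07 to 0.14 kg), at first standing on the bench. Three to five of the low tins tin1 to tin5 are present (None if absent).
- tin4_mid (a point): Centre of a low aluminium sample tin (cylinder, 46 mm diameter, 45 mm high, z up, 0.07 to 0.14 kg), at first standing on the bench. Three to five of the low tins tin1 to tin5 are present (None if absent).
- tin5_mid (a point): Centre of a low aluminium sample tin (cylinder, 46 mm diameter, 45 mm high, z up, 0.07 to 0.14 kg), at first standing on the bench. Three to five of the low tins tin1 to tin5 are present (None if absent).
- mortar: Bystander: white porcelain bowl (mortar), 72 mm rim diameter, 45 mm high, standing among the low tins; origin at the centre of its underside.
- beaker: Bystander: glass beaker, 70 mm diameter, 90 mm high; origin under its centre.
- reagent: Bystander: amber jar with a black cap, 64 mm diameter, 85 mm high; origin under its centre.
- washer: Bystander: small white bottle, 56 mm diameter, 90 mm high; origin under its centre.
- brush: Bystander: brush lying near the back of the bench.

How it is judged:
By the outcome, as a careful person would: the job done as asked, in the order asked, and still so for the second after the job is handed in, with the robot touching nothing.
Of tin1, tin2, tin3, tin4, tin5 only 3 to 5 are there at a start; the rules pass over those that are not, and their reading is None.
At some moment in a run one of tin1, tin2, tin3, tin4, tin5 may be knocked a few centimetres aside while the robot is not near it.
It also fails if it takes over 210 s, if anything falls off the work surface, if the arm or the gripper's body presses on something with over 40 N, if the wrist force passes 120 N, or if a joint passes its speed limit or range.

### The arm

A 7-joint arm with a two-finger parallel gripper is mounted at the origin on the work surface. World frame = base frame: x ahead of the robot, y to its left, z up, the work surface at z = 0. Lengths are in m, angles in rad, forces in N, time in s.
With the tool pointing down it reaches from about 0.4 to 0.875 m from the base axis. Payload 19.3 kg.
Tool frame: the origin (TCP) lies midway between the tips of the shut fingers; the grasp point (between the pads) lies 19 mm behind it; z points along the fingers, y is the direction in which the jaws open and shut (so a half turn about z gives the same grasp; the last joint's range is limited). The gripper opens to 85 mm and grips with 20 to 120 N. Pads are 22 mm wide; open, the fingers measure 114 mm over their backs; the gripper's body (76 mm by 85 mm) begins 54 mm behind the grasp point. The pads swing forward as they close: fully open they stand 13 mm farther back than shut.
Start: joints at [1.131, 0.521, -0.036, 1.599, 0.021, 1.021, -0.113], TCP at [0.226, -0.583, 0.231] pointing down, gripper open.
Joint ranges: [-2.91, 2.91], [-0.3, 2.13], [-1.5, 1.42], [0.17, 2.43], [-1.26, 4.41], [0.16, 1.93], [-2.52, 2.52]. Speed limits (rad/s): [1.89, 1.89, 2.39, 2.39, 3.01, 3.01, 3.01].

### API

Orientations are given as [roll, pitch, yaw] about the fixed x, y, z axes, in that order (R = Rz(yaw) Ry(pitch) Rx(roll)).
In Python, from workcell import bot, eyes gives the robot as it stands. The module is installed in compiled form; this text tells all that it offers.
- The arm moves only by the shell command python3 -m jog 'ROWS' [FORCE]. ROWS is JSON, a list of rows, each an object with "delta_pos": the shift along the world's x, y, z in mm, a list of three; "spin": the turn about the world's z in rad; "claw": the closure, from 0 (fully open) to 1 (shut). In form: [{"delta_pos": [tx, ty, tz], "spin": spin, "claw": claw}, ...]. A call has 1 to 8 rows; each row is the pose to reach, as a shift and turn from the pose measured when the call began; what a row does not reach only later rows make up. A row lasts 1/10 s, in which the tool goes at most 50 mm and 8.59 degrees, less where a joint would pass 70% of its speed; a pose out of reach is approached as far as the arm can. A call with a gripper value outside its range is refused whole. The fingers move at their own pace and stop on an object; FORCE is the grip in N (left out, the last holds). Time passes only in rows, so rows that repeat a pose let the fingers close. It gives the time, the measured TCP pose, the force and the opening at its end, in the units of the state.
- bot.observe(): the state, without advancing time (a new reading comes with each control period).
- eyes.grab_frame(name): name is "side" or "top"; returns the picture (420x560x3 uint8, blue, green, red); there is no depth.
- eyes.camera_params(name): a dict with "fx", "fy", "cx", "cy" (pixels), "origin" and "attitude" of the camera in the world. Camera axes: x right, y up, looking along -z (the intrinsics and any distortion apply to the point x, -y, -z); pixel columns grow to the right and rows downward; lengths in m; the calibration is good to about 2 mm. A picture is of the moment at which its call begins. camera_params takes no time and is no camera call.
- bot.job_done(): hands the job in, once; it reports no verdict.
The state is a dict: "clock": time; "qpos": joint angles; "qd": joint speeds; "joint_efforts": joint torques, N m; "position": TCP position; "tool_rot": TCP orientation; "force": force on the tool from outside, world axes, zero at the start; "moment": the same for the moment, N m; "grip_width": finger opening in m.
Only numpy, scipy, OpenCV 4.12 (cv2) and the standard library are available. Lean on these libraries where they do the work, as an engineer would, in place of code of your own. Each camera call takes 0.05 s, during which the arm holds its last target. There are 200 camera calls.

## Working session

There is one attempt and no reset: what is moved stays moved. The work goes in short steps, Python scripts to look and compute and a shell command to move; the robot and the scene stay as the last step left them, time stands still between calls to the robot, and variables do not carry over. Pictures are saved under pics/ and viewed, about 12 in all and at most 16, crops included, and the job is handed in when it is done.

```bash
mkdir -p pics; cat > h.py <<'E'
import numpy as np, cv2
from workcell import bot, eyes
from scipy.spatial.transform import Rotation as R
def cam(n):
    p=eyes.camera_params(n); a=np.array(p["attitude"],float)
    M=a if a.shape==(3,3) else (R.from_euler('xyz',a).as_matrix() if a.size==3 else R.from_quat(a).as_matrix())
    return p,M,np.array(p["origin"],float)
def pt(n,u,v,z):
    p,M,o=cam(n)
    d=M@np.array([(u-p["cx"])/p["fx"],-(v-p["cy"])/p["fy"],-1])
    return (o+d*(z-o[2])/d[2])
def px(n,P):
    p,M,o=cam(n); c=M.T@(np.array(P)-o); return p["cx"]+p["fx"]*c[0]/-c[2], p["cy"]-p["fy"]*c[1]/-c[2]
E
python3 - <<'E'
from h import *
for n in("top","side"):
    print(n,eyes.camera_params(n)); cv2.imwrite(f"pics/{n}0.png",cv2.resize(eyes.grab_frame(n),(800,600),interpolation=cv2.INTER_CUBIC))
print(bot.observe())
E
```

```text
top {'fx': 423.1285752328278, 'fy': 423.1285752328278, 'cx': 280.831663979138, 'cy': 207.60645675556083, 'origin': array([0.41513977, 0.0295715 , 1.41745903]), 'attitude': array([ 0.13890273,  0.02117045, -1.57531691])}
side {'fx': 423.42712989545095, 'fy': 423.42712989545095, 'cx': 279.13183029731056, 'cy': 209.80776537736202, 'origin': array([ 0.35550524, -0.62929197,  0.98074899]), 'attitude': array([ 0.68188757,  0.01711077, -0.34831157])}
{'clock': 0.1, 'qpos': array([ 1.13079984,  0.52194798, -0.03635442,  1.59989994,  0.02118463,
        1.02108053, -0.11280127]), 'qd': array([-5.64728898e-04, -1.84744066e-03,  6.51467886e-05, -3.08406218e-03,
       -1.13677164e-03, -5.91342474e-04,  1.59122842e-03]), 'joint_efforts': array([ 4.21675475e-03, -9.28490639e+01,  1.98355369e+00, -3.70532691e+01,
        1.79007783e-02,  5.33866420e-03, -9.77727723e-06]), 'position': array([ 0.22578313, -0.58250217,  0.23080526]), 'tool_rot': array([-3.14064152e+00,  3.77634538e-05,  3.69798704e-01]), 'force': array([-0.21136458, -0.5839839 ,  0.16936689]), 'moment': array([ 0.02128464,  0.01783985, -0.01531178]), 'grip_width': 0.08553191385158293}
```

View pics/top0.png

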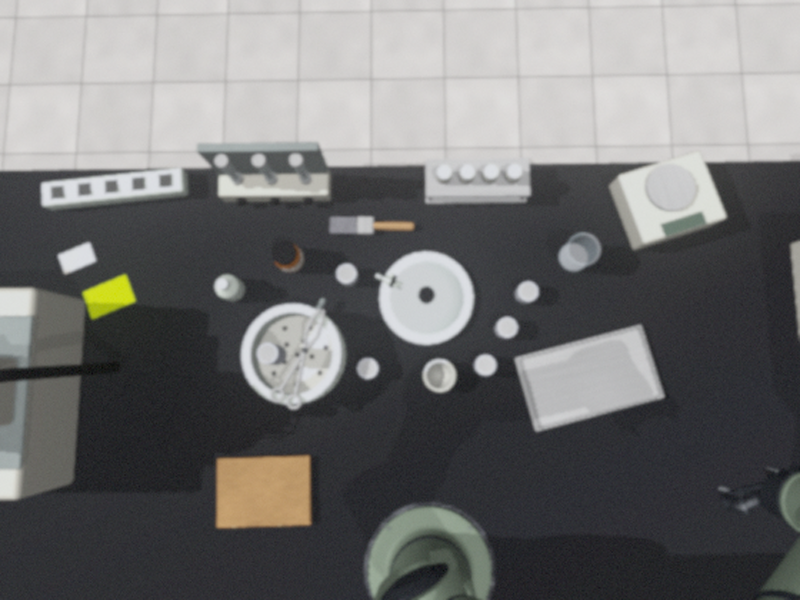

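View pics/side0.png

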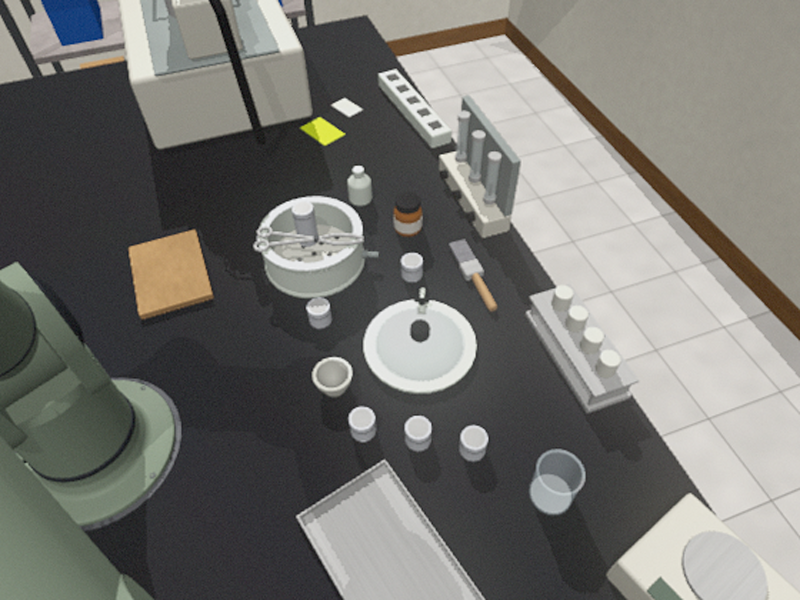

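```bash
python3 - <<'E'
from h import *
f=eyes.grab_frame("top")
cv2.imwrite("pics/a.png",cv2.resize(f[165:295,160:340],(720,520),interpolation=cv2.INTER_CUBIC))
cv2.imwrite("pics/b.png",cv2.resize(f[180:310,300:480],(720,520),interpolation=cv2.INTER_CUBIC))
E
```

```text
(no output)
```

View pics/a.png

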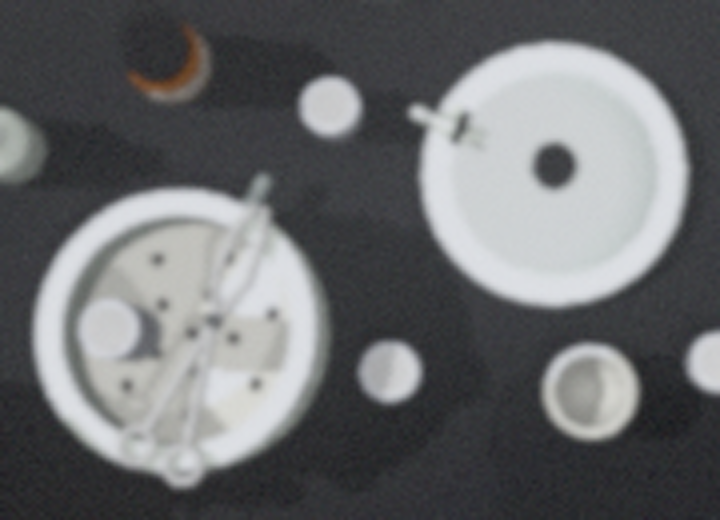

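View pics/b.png

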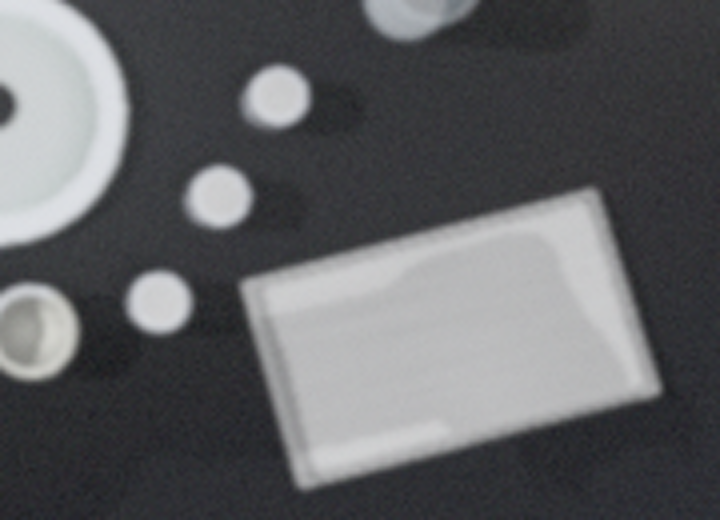

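```bash
python3 - <<'E'
from h import *
np.set_printoptions(precision=4,suppress=True)
A=lambda u,v,z:pt("top",159.5+u/4+.1,164.5+v/4+.1,z)
B=lambda u,v,z:pt("top",299.5+u/4+.1,179.5+v/4+.1,z)
S=lambda u,v,z:pt("side",u*.7-.15,v*.7-.15,z)
bw=A(177,329,.09);print("bowl",bw, "side", S(311,234,.09))
print("port side",S(378,254,.03), S(368,254,.03))
print("tongs tip",A(264,177,.094),"rings",A(137,444,.094),A(183,467,.094),"pivot",A(211,320,.094))
print("tongs side: tip",S(364,240,.094),"rings",S(263,232,.094),S(262,243,.094))
print("tall",A(108,327,.117),S(303,210,.117))
for n,p in dict(t1=A(331,106,.045),t2=A(390,372,.045),t3=B(280,97,.045),t4=B(221,196,.045),t5=B(160,302,.045),mort=A(590,391,.045)).items():print(n,p)
for u,v in((412,259),(319,306),(474,435),(418,427),(362,417)):print("side",S(u,v,.045))
k=A(553,165,.068);s=A(415,112,.026);print("knob",k,"stop",s,"flange",A(554,174,.016),S(420,325,.068),S(421,292,.026))
c=[B(*q,.015) for q in((240,282),(597,187),(662,392),(302,489))];print("tray",np.array(c),np.mean(c,0))
print("tray len",np.linalg.norm(c[1]-c[0]),np.linalg.norm(c[2]-c[1]),np.arctan2(*(c[0]-c[1])[[1,0]]))
print("lid yaw",np.arctan2(*(s-k)[[1,0]]))
print("px of barb for angles")
for a in range(-180,180,30):
  P=[bw[0]+.142*np.cos(a*np.pi/180),bw[1]+.142*np.sin(a*np.pi/180),.03]; print(a,np.array(px("top",P))*1.4286,np.array(px("side",P))*1.4286)
E
```

```text
bowl [0.4783 0.2992 0.09  ] side [0.4767 0.2875 0.09  ]
port side [0.6049 0.238  0.03  ] [0.5847 0.2457 0.03  ]
tongs tip [0.5977 0.2317 0.094 ] rings [0.3893 0.3277 0.094 ] [0.3716 0.2915 0.094 ] pivot [0.485  0.2718 0.094 ]
tongs side: tip [0.5739 0.2273 0.094 ] rings [0.3837 0.3252 0.094 ] [0.375  0.2941 0.094 ]
tall [0.4788 0.3471 0.117 ] [0.4755 0.3351 0.117 ]
t1 [0.6631 0.1845 0.045 ]
t2 [0.4449 0.1351 0.045 ]
t3 [ 0.6174 -0.2322  0.045 ]
t4 [ 0.5367 -0.1819  0.045 ]
t5 [ 0.4516 -0.1306  0.045 ]
mort [ 0.4289 -0.0259  0.045 ]
side [0.6634 0.185  0.045 ]
side [0.4462 0.1319 0.045 ]
side [ 0.6179 -0.2297  0.045 ]
side [ 0.535  -0.1829  0.045 ]
side [ 0.4514 -0.1315  0.045 ]
knob [0.6093 0.0025 0.068 ] stop [0.6609 0.1163 0.026 ] flange [0.6091 0.0007 0.016 ] [0.61   0.0016 0.068 ] [0.6542 0.1086 0.026 ]
tray [[ 0.4684 -0.2     0.015 ]
 [ 0.5448 -0.4957  0.015 ]
 [ 0.3778 -0.5382  0.015 ]
 [ 0.3016 -0.2449  0.015 ]] [ 0.4231 -0.3697  0.015 ]
tray len 0.3054265682397023 0.17233211586380565 1.823758967045571
lid yaw 1.1451363533398786
px of barb for angles
-180 [295.2583 416.8154] [249.158  266.9979]
-150 [326.6429 408.1628] [264.926  288.4058]
-120 [349.7057 384.8774] [295.4577 299.75  ]
-90 [358.2174 353.5278] [331.6506 296.9421]
-60 [350.1536 322.7106] [361.9845 280.9659]
-30 [327.9742 300.555 ] [377.64   257.3461]
0 [297.6683 292.6789] [375.5118 233.2806]
30 [267.1105 300.999 ] [357.7605 214.8924]
60 [244.193  323.4038] [329.6905 206.0384]
90 [234.9997 354.2056] [297.9483 208.3042]
120 [242.2367 385.3552] [269.586  221.2519]
150 [264.2708 408.3913] [251.4631 242.3941]
```

```bash
python3 - <<'E'
from h import *
f=eyes.grab_frame("top"); g=eyes.grab_frame("side")
a=cv2.resize(f[204:294,166:246],(400,450),interpolation=cv2.INTER_CUBIC)
b=cv2.resize(g[135:225,170:250],(0,0),fx=5,fy=5,interpolation=cv2.INTER_CUBIC)
cv2.imwrite("pics/c.png",np.hstack([a,b]))
E
```

```text
(no output)
```

View pics/c.png

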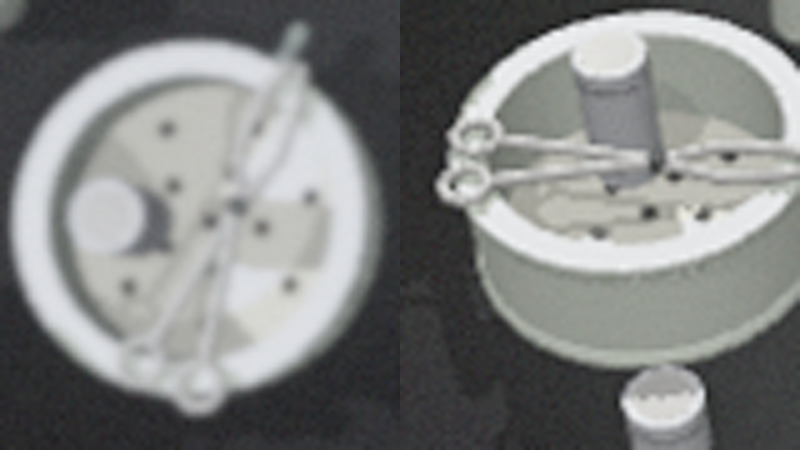

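```bash
python3 - <<'E'
from h import *
np.set_printoptions(precision=4,suppress=True)
A=lambda u,v,z:pt("top",165.6+u/5,203.6+v/5,z)[:2]
S=lambda u,v,z:pt("side",169.6+(u-400)/5,134.6+v/5,z)[:2]
r=(A(141,357,.094)+A(197,388,.094))/2; r2=(S(478,133,.094)+S(463,186,.094))/2
p=A(235,203,.096);p2=S(655,160,.096);t=A(303,65,.094)
print(r,r2,p,p2,t)
for d in(p-r,p2-r2,t-r):print(np.linalg.norm(d),np.degrees(np.arctan2(d[1],d[0])))
b=np.array([.4783,.2992]);d=A(300,28,.03)-b;print("barb",A(300,28,.03),np.linalg.norm(d),np.degrees(np.arctan2(d[1],d[0])))
print("bowl c", A((13+372)/2-3,222,.09))
for a in range(0,360,45):
  P=[.4783+.11*np.cos(np.radians(a)),.2992+.11*np.sin(np.radians(a)),.09];q=px("side",P);q1=px("top",P);print(a,(np.array(q)-[169.6,134.6])*5+[400,0],(np.array(q1)-[165.6,203.6])*5)
E
```

```text
[0.3816 0.3102] [0.3793 0.308 ] [0.4861 0.2706] [0.4812 0.2662] [0.5729 0.2295]
0.11173109389211347 -20.743795151401592
0.1100723691462074 -22.313498344483673
0.20767354867213425 -22.8852966585777
barb [0.6053 0.2415] 0.13952517412950738 -24.447044668467274
bowl c [0.4747 0.3002]
0 [812.0166  86.3813] [194.7863  42.4869]
45 [725.8148  19.4224] [71.5095 93.784 ]
90 [593.1539  17.1907] [ 17.0253 217.1795]
135 [482.577   80.4172] [ 64.3932 342.0211]
180 [456.511  178.6917] [187.537  393.9727]
225 [539.8465 255.591 ] [313.1447 340.9428]
270 [686.4305 258.7465] [365.9688 215.245 ]
315 [799.8454 185.5748] [316.2702  92.136 ]
```

```bash
R='x'; python3 -m jog '[{"delta_pos":[200,230,20],"spin":-0.5,"claw":0.5},{"delta_pos":[200,230,20],"spin":-0.5,"claw":0.5},{"delta_pos":[200,230,20],"spin":-0.5,"claw":0.5},{"delta_pos":[200,230,20],"spin":-0.5,"claw":0.5},{"delta_pos":[200,230,20],"spin":-0.5,"claw":0.5},{"delta_pos":[200,230,20],"spin":-0.5,"claw":0.5},{"delta_pos":[200,230,20],"spin":-0.5,"claw":0.5},{"delta_pos":[200,230,20],"spin":-0.5,"claw":0.5}]' 30
python3 -c "
from workcell import bot;print(bot.observe()['qpos'])"
```

```text
clock: 1.05
position: [0.4273, -0.3509, 0.2511]
tool_rot: [-3.141, -0.0, -0.126]
force: [-0.3, -1.0, -0.3]
grip_width: 0.0428
[ 0.57316083  0.3850764   0.010467    1.77093686 -0.00585193  0.98561527
 -1.11117945]
```

```bash
python3 -m jog '[{"delta_pos":[80,50,0],"spin":0.15,"claw":0.5},{"delta_pos":[80,100,0],"spin":0.3,"claw":0.5},{"delta_pos":[80,150,0],"spin":0.45,"claw":0.5},{"delta_pos":[80,200,0],"spin":0.6,"claw":0.5},{"delta_pos":[80,250,0],"spin":0.75,"claw":0.5},{"delta_pos":[80,300,0],"spin":0.9,"claw":0.5},{"delta_pos":[80,350,0],"spin":1.05,"claw":0.5},{"delta_pos":[80,400,0],"spin":1.2,"claw":0.5}]' | grep -E "pos|rot"
python3 -m jog '[{"delta_pos":[-40,225,0],"spin":1.7,"claw":0.5},{"delta_pos":[-40,225,0],"spin":1.7,"claw":0.5},{"delta_pos":[-40,225,0],"spin":1.7,"claw":0.5},{"delta_pos":[-40,225,0],"spin":1.7,"claw":0.5},{"delta_pos":[-40,225,0],"spin":1.7,"claw":0.5},{"delta_pos":[-40,225,0],"spin":1.7,"claw":0.5},{"delta_pos":[-40,225,0],"spin":1.7,"claw":0.5},{"delta_pos":[-40,225,0],"spin":1.7,"claw":0.5}]'
python3 -c "
from workcell import bot;print(bot.observe()['qpos'])"
```

```text
position: [0.5069, 0.0174, 0.2512]
tool_rot: [-3.141, 0.0, 1.074]
clock: 2.65
position: [0.4677, 0.241, 0.2508]
tool_rot: [-3.141, 0.0, 2.274]
force: [0.9, -0.1, -0.1]
grip_width: 0.0428
[-0.05085401  0.41610695 -0.71206707  1.80989552  0.31297402  1.03217712
 -0.18039816]
```

```bash
python3 -m jog '[{"delta_pos":[-3,33,0],"spin":0.15,"claw":0.5},{"delta_pos":[-3,33,0],"spin":0.3,"claw":0.5},{"delta_pos":[-3,33,0],"spin":0.45,"claw":0.5},{"delta_pos":[-3,33,0],"spin":0.479,"claw":0.5},{"delta_pos":[-3,33,-45],"spin":0.479,"claw":0.5},{"delta_pos":[-3,33,-90],"spin":0.479,"claw":0.5},{"delta_pos":[-3,33,-110],"spin":0.479,"claw":0.5},{"delta_pos":[-3,33,-110],"spin":0.479,"claw":0.5}]'
python3 - <<'E'
from h import *
f=eyes.grab_frame("top"); g=eyes.grab_frame("side")
cv2.imwrite("pics/d.png",np.hstack([cv2.resize(x,(0,0),fx=5,fy=5,interpolation=cv2.INTER_CUBIC) for x in (f[204:294,166:246],g[120:210,170:250])]))
E
```

```text
clock: 3.45
position: [0.464, 0.2721, 0.1384]
tool_rot: [-3.137, -0.002, 2.749]
force: [-0.1, 0.3, -0.6]
grip_width: 0.0424
```

View pics/d.png

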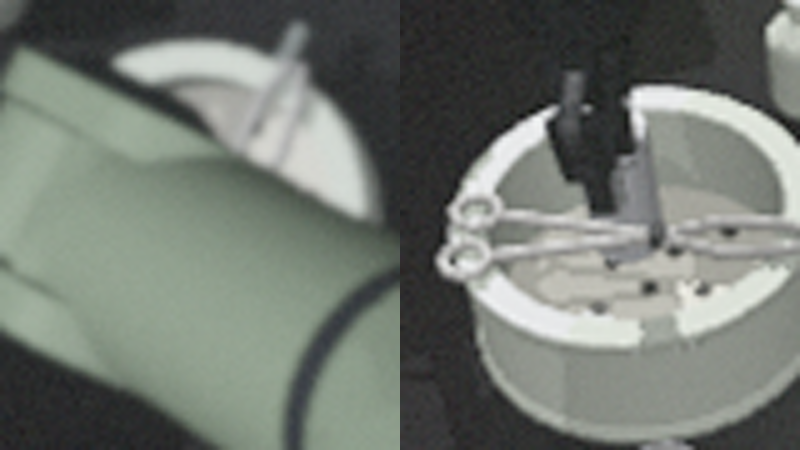

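```bash
python3 -m jog '[{"delta_pos":[0,2,-30],"spin":0,"claw":0.5},{"delta_pos":[0,2,-60],"spin":0,"claw":0.5},{"delta_pos":[0,2,-63],"spin":0,"claw":0.5},{"delta_pos":[0,2,-63],"spin":0,"claw":1},{"delta_pos":[0,2,-63],"spin":0,"claw":1},{"delta_pos":[0,2,-63],"spin":0,"claw":1},{"delta_pos":[0,2,-63],"spin":0,"claw":1},{"delta_pos":[0,2,-63],"spin":0,"claw":1}]' 50
python3 -m jog '[{"delta_pos":[0,0,20],"spin":0,"claw":1},{"delta_pos":[0,0,70],"spin":0,"claw":1},{"delta_pos":[0,0,120],"spin":0,"claw":1},{"delta_pos":[0,0,170],"spin":0,"claw":1},{"delta_pos":[0,0,170],"spin":0,"claw":1},{"delta_pos":[0,0,170],"spin":0,"claw":1}]'
```

```text
clock: 4.35
position: [0.466, 0.2763, 0.0805]
tool_rot: [3.141, 0.002, 2.75]
force: [-2.3, -0.6, 7.3]
grip_width: 0.0146
clock: 4.95
position: [0.4665, 0.2763, 0.2526]
tool_rot: [3.138, 0.005, 2.75]
force: [0.1, -0.1, -2.2]
grip_width: 0.0147
```

```bash
python3 -m jog '[{"delta_pos":[20,-45,0],"spin":-0.06,"claw":1},{"delta_pos":[30,-90,0],"spin":-0.12,"claw":1},{"delta_pos":[30,-135,0],"spin":-0.18,"claw":1},{"delta_pos":[30,-180,0],"spin":-0.24,"claw":1},{"delta_pos":[30,-225,0],"spin":-0.3,"claw":1},{"delta_pos":[30,-270,0],"spin":-0.36,"claw":1},{"delta_pos":[30,-315,0],"spin":-0.42,"claw":1},{"delta_pos":[30,-350,0],"spin":-0.48,"claw":1}]' | grep -E "pos|rot"
python3 -m jog '[{"delta_pos":[-30,-45,0],"spin":-0.06,"claw":1},{"delta_pos":[-38,-90,0],"spin":-0.12,"claw":1},{"delta_pos":[-38,-135,0],"spin":-0.18,"claw":1},{"delta_pos":[-38,-180,0],"spin":-0.24,"claw":1},{"delta_pos":[-38,-225,0],"spin":-0.3,"claw":1},{"delta_pos":[-38,-270,0],"spin":-0.44,"claw":1},{"delta_pos":[-38,-279,0],"spin":-0.446,"claw":1},{"delta_pos":[-38,-279,0],"spin":-0.446,"claw":1}]'
```

```text
position: [0.4955, -0.0765, 0.252]
tool_rot: [3.14, 0.004, 2.265]
clock: 6.55
position: [0.4566, -0.3567, 0.2509]
tool_rot: [3.141, 0.003, 1.817]
force: [0.6, -0.1, -1.2]
grip_width: 0.0139
```

```bash
python3 -m jog '[{"delta_pos":[1,4,-50],"spin":0,"claw":1},{"delta_pos":[1,4,-100],"spin":0,"claw":1},{"delta_pos":[1,4,-150],"spin":0,"claw":1},{"delta_pos":[1,4,-200],"spin":0,"claw":1},{"delta_pos":[1,4,-200],"spin":0,"claw":1}]'
python3 - <<'E'
from h import *
f=eyes.grab_frame("top"); g=eyes.grab_frame("side")
cv2.imwrite("pics/e.png",np.hstack([cv2.resize(x,(0,0),fx=2.85,fy=2.85,interpolation=cv2.INTER_CUBIC) for x in (f[200:340,340:480],g[280:420,180:320])]))
E
```

```text
clock: 7.05
position: [0.4548, -0.3489, 0.0456]
tool_rot: [-3.137, -0.005, 1.82]
force: [-0.3, -0.0, -0.2]
grip_width: 0.0146
```

View pics/e.png

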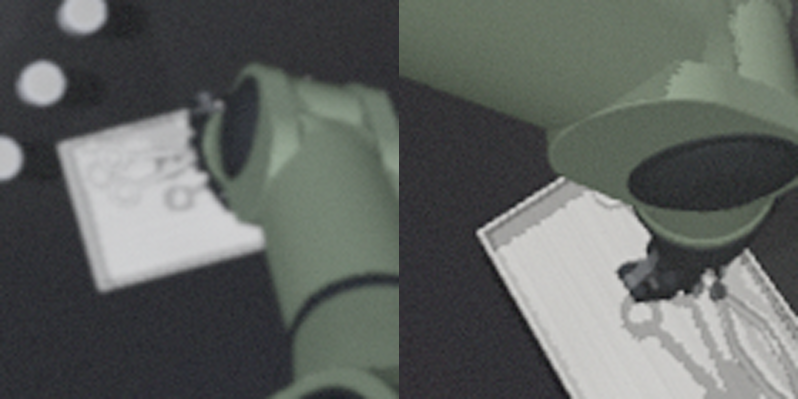

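```bash
python3 -m jog '[{"delta_pos":[2,-3,-20],"spin":0,"claw":1},{"delta_pos":[2,-3,-34],"spin":0,"claw":1},{"delta_pos":[2,-3,-39],"spin":0,"claw":1},{"delta_pos":[2,-3,-39],"spin":0,"claw":1},{"delta_pos":[2,-3,-39],"spin":0,"claw":1}]' 
python3 -m jog '[{"delta_pos":[0,0,0],"spin":0,"claw":0.8},{"delta_pos":[0,0,0],"spin":0,"claw":0.7},{"delta_pos":[0,0,0],"spin":0,"claw":0.6},{"delta_pos":[0,0,0],"spin":0,"claw":0.55},{"delta_pos":[0,0,50],"spin":0,"claw":0.55},{"delta_pos":[0,0,100],"spin":0,"claw":0.55},{"delta_pos":[0,0,150],"spin":0,"claw":0.5},{"delta_pos":[0,0,200],"spin":0,"claw":0.5}]'
```

```text
clock: 7.65
position: [0.4603, -0.3546, 0.0135]
tool_rot: [3.141, 0.002, 1.819]
force: [0.8, -0.5, -1.0]
grip_width: 0.0139
clock: 8.45
position: [0.46, -0.3543, 0.2157]
tool_rot: [3.141, 0.002, 1.819]
force: [-0.0, -1.3, -0.1]
grip_width: 0.0428
```

```bash
python3 -m jog '[{"delta_pos":[30,45,35],"spin":0,"claw":0.25},{"delta_pos":[40,90,35],"spin":0,"claw":0.25},{"delta_pos":[40,135,35],"spin":0,"claw":0.25},{"delta_pos":[40,180,35],"spin":0,"claw":0.25},{"delta_pos":[40,225,35],"spin":0,"claw":0.25},{"delta_pos":[40,225,35],"spin":0,"claw":0.25}]'
cat >> h.py <<'E'
def over(n,crop,k,circs,fn=None):
    x0,x1,y0,y1=crop; im=cv2.resize(eyes.grab_frame(n)[y0:y1,x0:x1],(0,0),fx=k,fy=k,interpolation=cv2.INTER_CUBIC)
    for c,r,z in circs:
        P=np.array([[*(((np.array(px(n,[c[0]+r*np.cos(a),c[1]+r*np.sin(a),z]))+.5-[x0,y0])*k-.5))] for a in np.linspace(0,6.283,40)])
        for q in P: cv2.circle(im,(int(q[0]),int(q[1])),1,(0,0,255),-1)
    return im
E
python3 - <<'E'
from h import *
cs=[((.4783,.2992),.11,.09),((.4788,.3471),.023,.117)]
a=over("top",(166,246,194,294),5,cs);b=over("side",(170,250,125,225),5,cs)
cv2.imwrite("pics/f.png",np.hstack([a,b]))
E
```

```text
clock: 9.05
position: [0.5002, -0.1234, 0.2514]
tool_rot: [3.139, 0.001, 1.827]
force: [0.4, -0.4, 1.2]
grip_width: 0.0641
```

View pics/f.png

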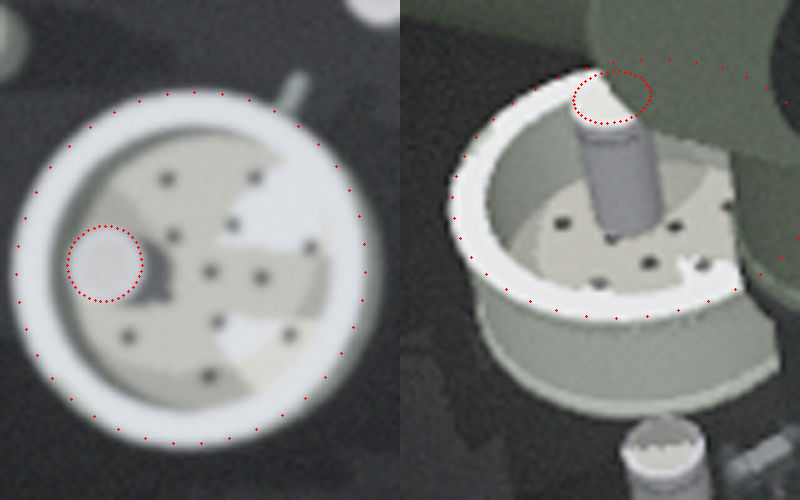

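```bash
python3 -m jog '[{"delta_pos":[0,50,0],"spin":0,"claw":0.25},{"delta_pos":[0,100,0],"spin":0,"claw":0.25},{"delta_pos":[0,150,0],"spin":0,"claw":0.25},{"delta_pos":[0,200,0],"spin":-0.1,"claw":0.25},{"delta_pos":[0,250,0],"spin":-0.2,"claw":0.25},{"delta_pos":[0,300,0],"spin":-0.256,"claw":0.25},{"delta_pos":[0,350,0],"spin":-0.256,"claw":0.25},{"delta_pos":[-10,400,0],"spin":-0.256,"claw":0.25}]' |grep pos
python3 -m jog '[{"delta_pos":[-11,70,0],"spin":0,"claw":0.25},{"delta_pos":[-11,70,0],"spin":0,"claw":0.25},{"delta_pos":[-11,70,0],"spin":0,"claw":0.25}]'
python3 - <<'E'
from h import *
for u,v in ((299,74),(296,80)):
  d=pt("top",165.6+u/5,193.6+v/5,.03)[:2]-[.4783,.2992];print(np.linalg.norm(d),np.degrees(np.arctan2(d[1],d[0])))
print(bot.observe()['qpos'])
E
```

```text
position: [0.4916, 0.2704, 0.2507]
clock: 10.25
position: [0.48, 0.343, 0.2502]
tool_rot: [3.141, 0.002, 1.565]
force: [-0.4, -0.8, -0.7]
grip_width: 0.0638
0.14169024048246912 -23.738963367710408
0.13724136549900423 -23.66994482597579
[-0.30986831  0.50003518 -0.59063717  1.65241441  0.30836916  1.08430509
 -0.9955397 ]
```

```bash
python3 -m jog '[{"delta_pos":[-1,4,-45],"spin":0,"claw":0.25},{"delta_pos":[-1,4,-90],"spin":0,"claw":0.25},{"delta_pos":[-1,4,-90],"spin":0,"claw":0.25}]'
python3 -m jog '[{"delta_pos":[0,0,-35],"spin":0,"claw":0.25},{"delta_pos":[0,0,-70],"spin":0,"claw":0.25},{"delta_pos":[0,0,-83],"spin":0,"claw":0.25},{"delta_pos":[0,0,-83],"spin":0,"claw":0.25}]'
python3 -m jog '[{"delta_pos":[0,0,0],"spin":0,"claw":0.5},{"delta_pos":[0,0,0],"spin":0,"claw":0.6},{"delta_pos":[0,0,0],"spin":0,"claw":0.8},{"delta_pos":[0,0,0],"spin":0,"claw":0.8}]' 40
```

```text
clock: 10.55
position: [0.478, 0.3435, 0.1554]
tool_rot: [-3.136, 0.007, 1.563]
force: [-0.9, -1.5, 0.7]
grip_width: 0.0644
clock: 10.95
position: [0.4786, 0.3427, 0.0726]
tool_rot: [-3.135, 0.008, 1.562]
force: [-0.4, -0.2, -0.1]
grip_width: 0.0641
clock: 11.35
position: [0.4796, 0.3434, 0.0746]
tool_rot: [-3.138, 0.006, 1.562]
force: [-1.6, -2.3, 9.5]
grip_width: 0.0454
```

```bash
python3 -m jog '[{"delta_pos":[0,0,20],"spin":0,"claw":0.8},{"delta_pos":[0,0,60],"spin":0,"claw":0.8},{"delta_pos":[0,0,100],"spin":0,"claw":0.8},{"delta_pos":[0,0,145],"spin":0,"claw":0.8},{"delta_pos":[0,0,175],"spin":0,"claw":0.8},{"delta_pos":[0,0,175],"spin":0,"claw":0.8}]'
python3 -m jog '[{"delta_pos":[10,-45,0],"spin":-0.1,"claw":0.8},{"delta_pos":[20,-90,0],"spin":-0.2,"claw":0.8},{"delta_pos":[20,-135,0],"spin":-0.3,"claw":0.8},{"delta_pos":[20,-180,0],"spin":-0.4,"claw":0.8},{"delta_pos":[20,-225,0],"spin":-0.5,"claw":0.8},{"delta_pos":[20,-270,0],"spin":-0.6,"claw":0.8},{"delta_pos":[20,-315,0],"spin":-0.7,"claw":0.8},{"delta_pos":[20,-360,0],"spin":-0.8,"claw":0.8}]' |grep -E "pos|rot"
python3 -m jog '[{"delta_pos":[-20,-45,0],"spin":-0.1,"claw":0.8},{"delta_pos":[-40,-90,0],"spin":-0.2,"claw":0.8},{"delta_pos":[-60,-135,0],"spin":-0.3,"claw":0.8},{"delta_pos":[-80,-180,0],"spin":-0.4,"claw":0.8},{"delta_pos":[-100,-225,0],"spin":-0.5,"claw":0.8},{"delta_pos":[-125,-270,0],"spin":-0.5,"claw":0.8},{"delta_pos":[-125,-315,0],"spin":-0.5,"claw":0.8},{"delta_pos":[-125,-360,0],"spin":-0.5,"claw":0.8}]'
```

```text
clock: 11.95
position: [0.4809, 0.3446, 0.2552]
tool_rot: [3.139, 0.002, 1.562]
force: [-0.3, -0.6, -1.2]
grip_width: 0.0452
position: [0.5004, -0.0172, 0.2557]
tool_rot: [3.138, 0.002, 0.758]
clock: 13.55
position: [0.3744, -0.3792, 0.2564]
tool_rot: [3.138, 0.001, 0.257]
force: [1.2, 1.2, -1.2]
grip_width: 0.0456
```

```bash
python3 - <<'E'
from h import *
cs=[((.3747,-.3822),.023,.003)]
a=over("top",(340,480,210,330),2.85,cs);b=over("side",(180,320,300,420),2.85,cs)
cv2.imwrite("pics/g.png",np.hstack([a,b]))
E
```

```text
(no output)
```

View pics/g.png

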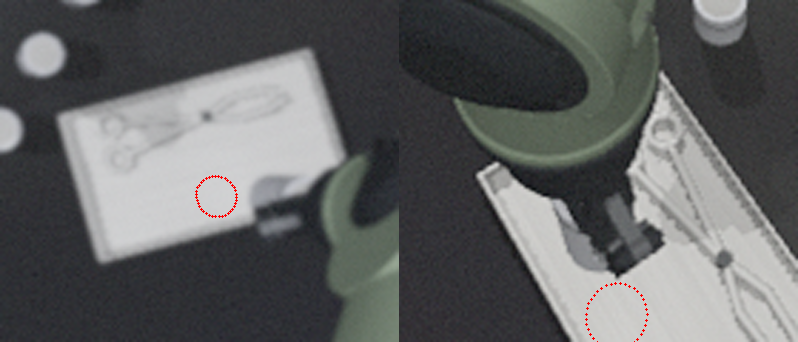

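```bash
python3 -m jog '[{"delta_pos":[0,-3,-45],"spin":0,"claw":0.8},{"delta_pos":[0,-3,-90],"spin":0,"claw":0.8},{"delta_pos":[0,-3,-135],"spin":0,"claw":0.8},{"delta_pos":[0,-3,-170],"spin":0,"claw":0.8},{"delta_pos":[0,-3,-185],"spin":0,"claw":0.8},{"delta_pos":[0,-3,-192],"spin":0,"claw":0.8},{"delta_pos":[0,-3,-192],"spin":0,"claw":0.8}]'
python3 -m jog '[{"delta_pos":[0,0,-4],"spin":0,"claw":0.8},{"delta_pos":[0,0,-7],"spin":0,"claw":0.8},{"delta_pos":[0,0,-7],"spin":0,"claw":0.8},{"delta_pos":[0,0,-7],"spin":0,"claw":0.8}]'
```

```text
clock: 14.35
position: [0.3738, -0.385, 0.0635]
tool_rot: [3.137, 0.002, 0.252]
force: [0.4, -0.4, -1.8]
grip_width: 0.0451
clock: 14.75
position: [0.3739, -0.3852, 0.0569]
tool_rot: [3.137, 0.002, 0.252]
force: [-0.0, 0.1, -1.0]
grip_width: 0.0455
```

```bash
python3 -m jog '[{"delta_pos":[0,0,-2],"spin":0,"claw":0.8},{"delta_pos":[0,0,-2],"spin":0,"claw":0.42},{"delta_pos":[0,0,-2],"spin":0,"claw":0.3},{"delta_pos":[0,0,-2],"spin":0,"claw":0.2},{"delta_pos":[0,0,-2],"spin":0,"claw":0.2},{"delta_pos":[0,0,-2],"spin":0,"claw":0.2}]'
python3 -m jog '[{"delta_pos":[0,0,40],"spin":0,"claw":0.2},{"delta_pos":[0,0,90],"spin":0,"claw":0.2},{"delta_pos":[20,40,140],"spin":0,"claw":0.2},{"delta_pos":[60,90,140],"spin":0,"claw":0.2},{"delta_pos":[80,140,140],"spin":0,"claw":0.2},{"delta_pos":[80,190,140],"spin":0,"claw":0.2},{"delta_pos":[80,240,140],"spin":0,"claw":0.2},{"delta_pos":[80,256,140],"spin":0,"claw":0.2}]'
python3 - <<'E'
from h import *
cs=[((.3747,-.3822),.023,.098),((.6174,-.2322),.023,.045),((.5367,-.1819),.023,.045),((.4516,-.1306),.023,.045)]
a=over("top",(320,480,170,310),2.5,cs);b=over("side",(180,340,270,410),2.5,cs)
cv2.imwrite("pics/i.png",np.hstack([a,b]))
E
```

```text
clock: 15.35
position: [0.3739, -0.3851, 0.0549]
tool_rot: [3.137, 0.002, 0.252]
force: [-0.3, 0.2, 0.7]
grip_width: 0.0686
clock: 16.15
position: [0.4539, -0.1266, 0.1951]
tool_rot: [3.137, 0.002, 0.253]
force: [1.5, -0.4, 0.3]
grip_width: 0.0686
```

View pics/i.png

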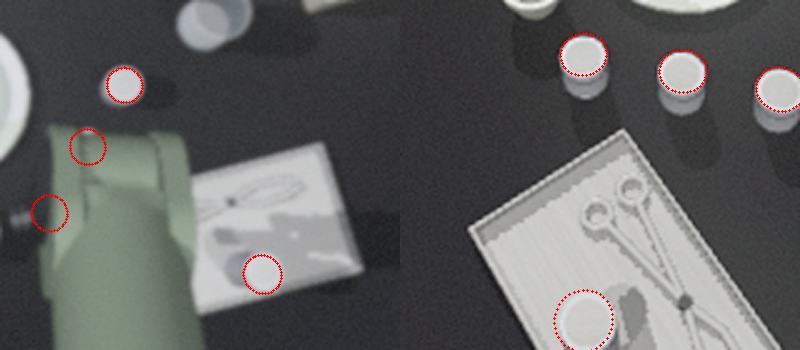

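```bash
cat >> h.py <<'E'
def find(n,c,r=23,z=.045,w=70):
    src=np.float32([px(n,[c[0]+sx*w/1e3,c[1]+sy*w/1e3,z]) for sx,sy in((-1,-1),(1,-1),(1,1),(-1,1))])
    H=cv2.getPerspectiveTransform(src,np.float32([(0,0),(2*w,0),(2*w,2*w),(0,2*w)])*2)
    im=cv2.warpPerspective(cv2.cvtColor(eyes.grab_frame(n),cv2.COLOR_BGR2GRAY),H,(4*w,4*w),flags=cv2.INTER_CUBIC)
    k=cv2.HoughCircles(cv2.medianBlur(im,5),cv2.HOUGH_GRADIENT,1.5,60,param1=80,param2=20,minRadius=2*r-5,maxRadius=2*r+5)
    return [] if k is None else [(round(c[0]+(x/2-w)/1e3,4),round(c[1]+(y/2-w)/1e3,4)) for x,y,_ in k[0][:3]]
T=dict(t1=(.6631,.1845),t2=(.4449,.1351),t3=(.6174,-.2322),t4=(.5367,-.1819),t5=(.4516,-.1306))
E
python3 - <<'E'
from h import *
for k,c in T.items(): print(k,c,"side",find("side",c),"top",find("top",c))
E
python3 -m jog '[{"delta_pos":[-2,-4,-45],"spin":0,"claw":0.2},{"delta_pos":[-2,-4,-90],"spin":0,"claw":0.2},{"delta_pos":[-2,-4,-130],"spin":0,"claw":0.2},{"delta_pos":[-2,-4,-130],"spin":0,"claw":0.2}]'
```

```text
t1 (0.6631, 0.1845) side [(np.float32(0.661), np.float32(0.1816)), (np.float32(0.6475), np.float32(0.1456))] top [(np.float32(0.6617), np.float32(0.1869))]
t2 (0.4449, 0.1351) side [(np.float32(0.4435), np.float32(0.1322)), (np.float32(0.439), np.float32(0.1007))] top [(np.float32(0.4443), np.float32(0.1345))]
t3 (0.6174, -0.2322) side [(np.float32(0.6153), np.float32(-0.2336))] top [(np.float32(0.6183), np.float32(-0.2328))]
t4 (0.5367, -0.1819) side [(np.float32(0.5338), np.float32(-0.1833))] top []
t5 (0.4516, -0.1306) side [(np.float32(0.4495), np.float32(-0.1327))] top []
clock: 17.15
position: [0.4492, -0.1333, 0.0612]
tool_rot: [3.14, 0.009, 0.251]
force: [-0.4, -1.0, 1.3]
grip_width: 0.0685
```

```bash
python3 -m jog '[{"delta_pos":[1,2,-30],"spin":0,"claw":0.2},{"delta_pos":[1,2,-47],"spin":0,"claw":0.2},{"delta_pos":[1,2,-47],"spin":0,"claw":0.5},{"delta_pos":[1,2,-47],"spin":0,"claw":0.8},{"delta_pos":[1,2,-47],"spin":0,"claw":0.8},{"delta_pos":[1,2,-47],"spin":0,"claw":0.8}]' 40
python3 -m jog '[{"delta_pos":[0,0,50],"spin":0,"claw":0.8},{"delta_pos":[0,0,100],"spin":0,"claw":0.8},{"delta_pos":[0,0,150],"spin":0,"claw":0.8},{"delta_pos":[0,0,190],"spin":0,"claw":0.8},{"delta_pos":[0,0,190],"spin":0,"claw":0.8}]'
```

```text
clock: 17.75
position: [0.4512, -0.1316, 0.0156]
tool_rot: [3.139, 0.007, 0.251]
force: [-2.8, -0.4, 14.2]
grip_width: 0.0445
clock: 18.25
position: [0.4533, -0.1322, 0.2113]
tool_rot: [3.135, -0.001, 0.25]
force: [-0.1, 0.4, -2.1]
grip_width: 0.045
```

```bash
python3 -m jog '[{"delta_pos":[10,50,0],"spin":0.05,"claw":0.8},{"delta_pos":[20,100,0],"spin":0.1,"claw":0.8},{"delta_pos":[20,150,0],"spin":0.15,"claw":0.8},{"delta_pos":[20,200,0],"spin":0.2,"claw":0.8},{"delta_pos":[10,250,0],"spin":0.25,"claw":0.8},{"delta_pos":[0,300,0],"spin":0.3,"claw":0.8},{"delta_pos":[-10,350,0],"spin":0.35,"claw":0.8},{"delta_pos":[-22,397,0],"spin":0.378,"claw":0.8}]'
python3 -m jog '[{"delta_pos":[0,0,-20],"spin":0,"claw":0.8},{"delta_pos":[0,0,-60],"spin":0,"claw":0.8},{"delta_pos":[0,0,-95],"spin":0,"claw":0.8},{"delta_pos":[0,0,-95],"spin":0,"claw":0.8}]'
```

```text
clock: 19.05
position: [0.4314, 0.2631, 0.2117]
tool_rot: [3.135, -0.002, 0.63]
force: [1.3, -0.2, -1.5]
grip_width: 0.0445
clock: 19.45
position: [0.4294, 0.2617, 0.1137]
tool_rot: [3.135, 0.004, 0.631]
force: [-0.8, -1.1, 0.2]
grip_width: 0.045
```

```bash
python3 -m jog '[{"delta_pos":[2,3,-2],"spin":0,"claw":0.8},{"delta_pos":[2,3,-35],"spin":0,"claw":0.8},{"delta_pos":[2,3,-60],"spin":0,"claw":0.8},{"delta_pos":[2,3,-72],"spin":0,"claw":0.8},{"delta_pos":[2,3,-76],"spin":0,"claw":0.8},{"delta_pos":[2,3,-76],"spin":0,"claw":0.8},{"delta_pos":[2,3,-76],"spin":0,"claw":0.8}]'
python3 -m jog '[{"delta_pos":[0,0,0],"spin":0,"claw":0.44},{"delta_pos":[0,0,0],"spin":0,"claw":0.38},{"delta_pos":[0,0,0],"spin":0,"claw":0.33},{"delta_pos":[0,0,0],"spin":0,"claw":0.33}]'
```

```text
clock: 20.15
position: [0.432, 0.2651, 0.0389]
tool_rot: [3.135, 0.003, 0.631]
force: [0.7, 0.8, -0.8]
grip_width: 0.0449
clock: 20.55
position: [0.4322, 0.2653, 0.0392]
tool_rot: [3.135, 0.002, 0.631]
force: [-0.7, 1.0, 0.9]
grip_width: 0.0571
```

```bash
python3 -m jog '[{"delta_pos":[0,0,40],"spin":0,"claw":0.33},{"delta_pos":[0,0,80],"spin":0,"claw":0.33},{"delta_pos":[0,0,125],"spin":0.1,"claw":0.25},{"delta_pos":[4,-45,125],"spin":0.25,"claw":0.2},{"delta_pos":[8,-90,125],"spin":0.4,"claw":0.2},{"delta_pos":[12,-130,125],"spin":0.55,"claw":0.2},{"delta_pos":[12,-130,125],"spin":0.7,"claw":0.2},{"delta_pos":[12,-130,125],"spin":0.73,"claw":0.2}]'
python3 - <<'E'
from h import *
for k,c in T.items(): print(k,c,"side",find("side",c),"top",find("top",c))
print("placed",find("side",(.4314,.2651),z=.067,w=40))
E
```

```text
clock: 21.35
position: [0.4444, 0.1336, 0.1642]
tool_rot: [3.135, 0.002, 1.364]
force: [-0.3, -0.2, -0.2]
grip_width: 0.0681
t1 (0.6631, 0.1845) side [(np.float32(0.6617), np.float32(0.1831)), (np.float32(0.6475), np.float32(0.1479))] top [(np.float32(0.664), np.float32(0.1869))]
t2 (0.4449, 0.1351) side [(np.float32(0.4428), np.float32(0.1322)), (np.float32(0.4405), np.float32(0.1007))] top []
t3 (0.6174, -0.2322) side [(np.float32(0.616), np.float32(-0.2328))] top [(np.float32(0.6183), np.float32(-0.2306))]
t4 (0.5367, -0.1819) side [(np.float32(0.5338), np.float32(-0.1825))] top [(np.float32(0.5361), np.float32(-0.181))]
t5 (0.4516, -0.1306) side [] top []
placed []
```

All unmoved. Pick t2.

```bash
python3 -m jog '[{"delta_pos":[0,1,-45],"spin":0,"claw":0.2},{"delta_pos":[0,1,-90],"spin":0,"claw":0.2},{"delta_pos":[0,1,-130],"spin":0,"claw":0.2},{"delta_pos":[0,1,-144],"spin":0,"claw":0.2},{"delta_pos":[0,1,-144],"spin":0,"claw":0.5},{"delta_pos":[0,1,-144],"spin":0,"claw":0.8},{"delta_pos":[0,1,-144],"spin":0,"claw":0.8},{"delta_pos":[0,1,-144],"spin":0,"claw":0.8}]'
python3 -m jog '[{"delta_pos":[0,0,50],"spin":0,"claw":0.8},{"delta_pos":[0,0,100],"spin":0,"claw":0.8},{"delta_pos":[0,0,150],"spin":0,"claw":0.8},{"delta_pos":[0,0,150],"spin":0,"claw":0.8}]'
```

```text
clock: 22.7
position: [0.4449, 0.1365, 0.0212]
tool_rot: [3.133, 0.001, 1.36]
force: [0.6, 0.8, -0.9]
grip_width: 0.0445
clock: 23.1
position: [0.4473, 0.1373, 0.1771]
tool_rot: [3.125, -0.003, 1.359]
force: [0.1, -1.0, -1.5]
grip_width: 0.045
```

```bash
python3 -m jog '[{"delta_pos":[0,35,20],"spin":0.15,"claw":0.8},{"delta_pos":[-3,70,20],"spin":0.3,"claw":0.8},{"delta_pos":[-6,105,20],"spin":0.45,"claw":0.8},{"delta_pos":[-10,140,20],"spin":0.6,"claw":0.8},{"delta_pos":[-16,170,20],"spin":0.75,"claw":0.8},{"delta_pos":[-16,196,20],"spin":0.9,"claw":0.8},{"delta_pos":[-16,196,20],"spin":1.05,"claw":0.8},{"delta_pos":[-16,196,20],"spin":1.154,"claw":0.8}]'
python3 -m jog '[{"delta_pos":[0,0,-45],"spin":0,"claw":0.8},{"delta_pos":[0,0,-75],"spin":0,"claw":0.8},{"delta_pos":[0,0,-75],"spin":0,"claw":0.8}]'
```

```text
clock: 23.9
position: [0.431, 0.3339, 0.1974]
tool_rot: [3.125, -0.003, 2.52]
force: [-0.6, 0.5, -0.2]
grip_width: 0.0448
clock: 24.2
position: [0.4298, 0.3323, 0.1198]
tool_rot: [3.129, -0.004, 2.521]
force: [-1.1, -0.2, 0.1]
grip_width: 0.0448
```

```bash
python3 -m jog '[{"delta_pos":[2,1,-2],"spin":0,"claw":0.8},{"delta_pos":[2,1,-35],"spin":0,"claw":0.8},{"delta_pos":[2,1,-60],"spin":0,"claw":0.8},{"delta_pos":[2,1,-72],"spin":0,"claw":0.8},{"delta_pos":[2,1,-76],"spin":0,"claw":0.8},{"delta_pos":[2,1,-76],"spin":0,"claw":0.8},{"delta_pos":[2,1,-76],"spin":0,"claw":0.8}]'
python3 -m jog '[{"delta_pos":[0,0,0],"spin":0,"claw":0.44},{"delta_pos":[0,0,0],"spin":0,"claw":0.38},{"delta_pos":[0,0,0],"spin":0,"claw":0.33},{"delta_pos":[0,0,0],"spin":0,"claw":0.33}]'
```

```text
clock: 24.9
position: [0.4324, 0.3338, 0.0451]
tool_rot: [3.128, -0.003, 2.52]
force: [0.5, 0.7, -0.7]
grip_width: 0.0445
clock: 25.3
position: [0.4325, 0.3338, 0.0453]
tool_rot: [3.127, -0.003, 2.52]
force: [-0.6, -0.2, 0.6]
grip_width: 0.0572
```

```bash
python3 -m jog '[{"delta_pos":[0,0,40],"spin":0,"claw":0.33},{"delta_pos":[0,0,80],"spin":0,"claw":0.33},{"delta_pos":[0,0,120],"spin":0,"claw":0.3},{"delta_pos":[40,-26,120],"spin":-0.12,"claw":0.2},{"delta_pos":[80,-52,120],"spin":-0.24,"claw":0.2},{"delta_pos":[120,-78,120],"spin":-0.36,"claw":0.2},{"delta_pos":[160,-104,120],"spin":-0.48,"claw":0.2},{"delta_pos":[200,-130,120],"spin":-0.6,"claw":0.2}]' | grep -E "pos|rot"
python3 -m jog '[{"delta_pos":[31,-18,0],"spin":-0.15,"claw":0.2},{"delta_pos":[31,-18,0],"spin":-0.3,"claw":0.2},{"delta_pos":[31,-18,0],"spin":-0.35,"claw":0.2},{"delta_pos":[31,-18,0],"spin":-0.35,"claw":0.2}]'
python3 - <<'E'
from h import *
for k,c in T.items(): print(k,c,"side",find("side",c),"top",find("top",c))
E
```

```text
position: [0.6339, 0.2024, 0.1654]
tool_rot: [3.127, -0.003, 1.915]
clock: 26.5
position: [0.6648, 0.1845, 0.1653]
tool_rot: [3.127, -0.003, 1.565]
force: [-0.2, 1.3, -0.0]
grip_width: 0.0683
t1 (0.6631, 0.1845) side [(np.float32(0.6617), np.float32(0.1839)), (np.float32(0.6467), np.float32(0.1479))] top []
t2 (0.4449, 0.1351) side [] top []
t3 (0.6174, -0.2322) side [(np.float32(0.616), np.float32(-0.2351))] top [(np.float32(0.619), np.float32(-0.2321))]
t4 (0.5367, -0.1819) side [(np.float32(0.5353), np.float32(-0.1833))] top [(np.float32(0.5376), np.float32(-0.181))]
t5 (0.4516, -0.1306) side [] top []
```

```bash
python3 -m jog '[{"delta_pos":[-1,1,-45],"spin":0,"claw":0.2},{"delta_pos":[-1,1,-90],"spin":0,"claw":0.2},{"delta_pos":[-1,1,-130],"spin":0,"claw":0.2},{"delta_pos":[-1,1,-148],"spin":0,"claw":0.2},{"delta_pos":[-1,1,-148],"spin":0,"claw":0.5},{"delta_pos":[-1,1,-148],"spin":0,"claw":0.8},{"delta_pos":[-1,1,-148],"spin":0,"claw":0.8},{"delta_pos":[-1,1,-148],"spin":0,"claw":0.8}]'
python3 -m jog '[{"delta_pos":[0,0,50],"spin":0,"claw":0.8},{"delta_pos":[0,0,100],"spin":0,"claw":0.8},{"delta_pos":[0,0,150],"spin":0,"claw":0.8},{"delta_pos":[0,0,180],"spin":0,"claw":0.8},{"delta_pos":[-40,40,180],"spin":-0.1,"claw":0.8},{"delta_pos":[-80,80,180],"spin":-0.2,"claw":0.8},{"delta_pos":[-120,120,180],"spin":-0.3,"claw":0.8},{"delta_pos":[-150,150,180],"spin":-0.3,"claw":0.8}]'
```

```text
clock: 27.8
position: [0.6648, 0.1855, 0.0192]
tool_rot: [3.125, -0.004, 1.565]
force: [-0.7, 0.7, -1.8]
grip_width: 0.0448
clock: 28.6
position: [0.5221, 0.3281, 0.2006]
tool_rot: [3.124, -0.005, 1.261]
force: [0.4, 1.7, -0.8]
grip_width: 0.0447
```

```bash
python3 -m jog '[{"delta_pos":[-26,26,0],"spin":0,"claw":0.8},{"delta_pos":[-26,26,0],"spin":0,"claw":0.8},{"delta_pos":[-26,26,-40],"spin":0,"claw":0.8},{"delta_pos":[-26,26,-80],"spin":0,"claw":0.8},{"delta_pos":[-26,26,-80],"spin":0,"claw":0.8}]'
python3 -m jog '[{"delta_pos":[0,0,-2],"spin":0,"claw":0.8},{"delta_pos":[0,0,-35],"spin":0,"claw":0.8},{"delta_pos":[0,0,-60],"spin":0,"claw":0.8},{"delta_pos":[0,0,-74],"spin":0,"claw":0.8},{"delta_pos":[0,0,-79],"spin":0,"claw":0.8},{"delta_pos":[0,0,-79],"spin":0,"claw":0.8},{"delta_pos":[0,0,-79],"spin":0,"claw":0.8}]'
```

```text
clock: 29.1
position: [0.4947, 0.3522, 0.1173]
tool_rot: [3.126, 0.0, 1.261]
force: [0.7, -1.1, -1.1]
grip_width: 0.0447
clock: 29.8
position: [0.4956, 0.3529, 0.04]
tool_rot: [3.125, -0.002, 1.261]
force: [-0.1, -0.1, -1.7]
grip_width: 0.045
```

```bash
python3 -m jog '[{"delta_pos":[0,0,0],"spin":0,"claw":0.44},{"delta_pos":[0,0,0],"spin":0,"claw":0.38},{"delta_pos":[0,0,0],"spin":0,"claw":0.33},{"delta_pos":[0,0,0],"spin":0,"claw":0.33},{"delta_pos":[0,0,40],"spin":0,"claw":0.33},{"delta_pos":[0,0,85],"spin":0,"claw":0.33},{"delta_pos":[0,0,130],"spin":0,"claw":0.3},{"delta_pos":[5,-45,130],"spin":0,"claw":0.2}]' | grep -E "pos|rot|wid"
python3 -m jog '[{"delta_pos":[5,-50,0],"spin":0,"claw":0.2},{"delta_pos":[10,-100,0],"spin":0,"claw":0.2},{"delta_pos":[15,-150,0],"spin":0,"claw":0.2},{"delta_pos":[20,-200,0],"spin":0,"claw":0.2},{"delta_pos":[25,-250,0],"spin":0,"claw":0.2},{"delta_pos":[30,-300,0],"spin":0,"claw":0.2},{"delta_pos":[35,-350,0],"spin":0,"claw":0.2},{"delta_pos":[37,-400,0],"spin":0,"claw":0.2}]' | grep -E "pos|rot"
python3 -m jog '[{"delta_pos":[0,-50,0],"spin":0,"claw":0.2},{"delta_pos":[0,-89,0],"spin":0,"claw":0.2},{"delta_pos":[0,-89,0],"spin":0,"claw":0.2}]' 
python3 - <<'E'
from h import *
for k,c in T.items():
  if k in("t3","t4"):print(k,c,"side",find("side",c),"top",find("top",c))
b=(.4783,.2992)
cs=[((b[0]+.058*np.cos(a),b[1]+.058*np.sin(a)),.023,.067) for a in np.radians([72,144,216])]+[(b,.11,.09)]
cv2.imwrite("pics/j.png",np.hstack([over("top",(160,250,194,294),4.4,cs),over("side",(170,260,125,225),4.4,cs)]))
E
```

```text
position: [0.5009, 0.3143, 0.1758]
tool_rot: [3.122, -0.011, 1.267]
grip_width: 0.0681
position: [0.5378, -0.0862, 0.1759]
tool_rot: [3.121, -0.011, 1.267]
clock: 31.7
position: [0.5368, -0.1815, 0.1755]
tool_rot: [3.121, -0.009, 1.26]
force: [0.4, 1.0, -0.5]
grip_width: 0.0679
t3 (0.6174, -0.2322) side [(np.float32(0.616), np.float32(-0.2336))] top []
t4 (0.5367, -0.1819) side [(np.float32(0.5353), np.float32(-0.1803))] top [(np.float32(0.5361), np.float32(-0.1743))]
```

View pics/j.png

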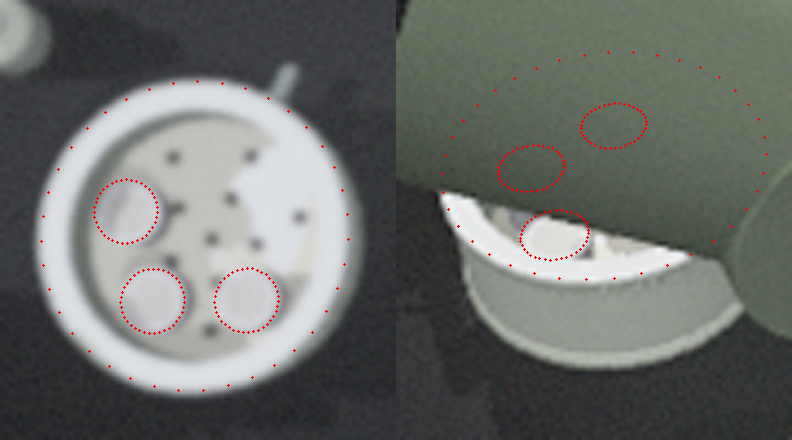

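Three tins stand exactly at their spots. Pick t4 (11 pictures so far).

```bash
python3 -m jog '[{"delta_pos":[0,0,-45],"spin":0,"claw":0.2},{"delta_pos":[0,0,-90],"spin":0,"claw":0.2},{"delta_pos":[0,0,-140],"spin":0,"claw":0.2},{"delta_pos":[0,0,-158],"spin":0,"claw":0.2},{"delta_pos":[0,0,-158],"spin":0,"claw":0.5},{"delta_pos":[0,0,-158],"spin":0,"claw":0.8},{"delta_pos":[0,0,-158],"spin":0,"claw":0.8},{"delta_pos":[0,0,-158],"spin":0,"claw":0.8}]'
python3 -m jog '[{"delta_pos":[0,0,50],"spin":0,"claw":0.8},{"delta_pos":[0,0,100],"spin":0,"claw":0.8},{"delta_pos":[0,0,150],"spin":0,"claw":0.8},{"delta_pos":[0,0,180],"spin":0,"claw":0.8},{"delta_pos":[0,50,180],"spin":0.1,"claw":0.8},{"delta_pos":[0,100,180],"spin":0.2,"claw":0.8},{"delta_pos":[0,150,180],"spin":0.3,"claw":0.8},{"delta_pos":[0,200,180],"spin":0.4,"claw":0.8}]'
```

```text
clock: 32.8
position: [0.5388, -0.1741, 0.0195]
tool_rot: [3.119, -0.011, 1.269]
force: [0.1, 0.0, -1.6]
grip_width: 0.045
clock: 33.6
position: [0.5386, 0.0276, 0.2007]
tool_rot: [3.117, -0.011, 1.673]
force: [2.4, -0.0, -1.3]
grip_width: 0.0447
```

```bash
python3 -m jog '[{"delta_pos":[-10,50,0],"spin":0.1,"claw":0.8},{"delta_pos":[-20,100,0],"spin":0.2,"claw":0.8},{"delta_pos":[-30,150,0],"spin":0.212,"claw":0.8},{"delta_pos":[-42,190,0],"spin":0.212,"claw":0.8},{"delta_pos":[-42,216,-30],"spin":0.212,"claw":0.8},{"delta_pos":[-42,216,-75],"spin":0.212,"claw":0.8},{"delta_pos":[-42,216,-75],"spin":0.212,"claw":0.8}]'
python3 - <<'E'
from h import *
p=bot.observe()["position"];print(p)
cs=[((p[0],p[1]),.023,p[2]-.0195),((p[0],p[1]),.023,p[2]+.0255)]
cv2.imwrite("pics/k.png",np.hstack([over("top",(160,250,194,294),4.4,cs),over("side",(180,270,125,225),4.4,cs)]))
E
```

```text
clock: 34.3
position: [0.4943, 0.2427, 0.1224]
tool_rot: [3.123, -0.009, 1.887]
force: [-0.2, -0.4, -0.9]
grip_width: 0.0451
[0.49432681 0.24274569 0.12243402]
```

View pics/k.png

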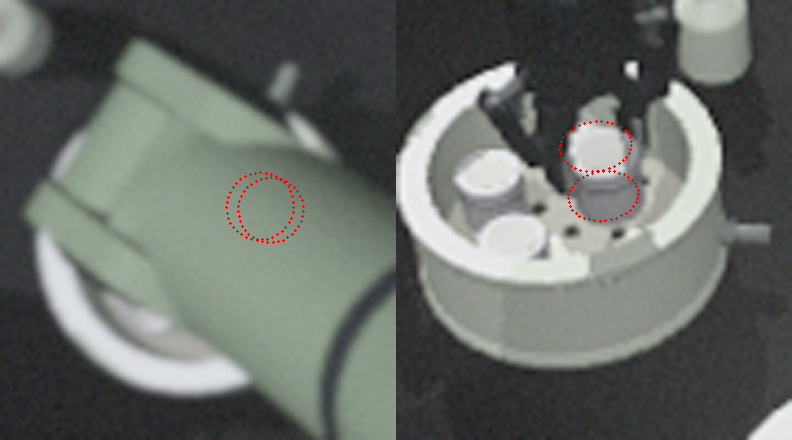

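```bash
python3 -m jog '[{"delta_pos":[2,2,-2],"spin":0,"claw":0.8},{"delta_pos":[2,2,-35],"spin":0,"claw":0.8},{"delta_pos":[2,2,-60],"spin":0,"claw":0.8},{"delta_pos":[2,2,-75],"spin":0,"claw":0.8},{"delta_pos":[2,2,-81],"spin":0,"claw":0.8},{"delta_pos":[2,2,-81],"spin":0,"claw":0.8},{"delta_pos":[2,2,-81],"spin":0,"claw":0.8}]'
python3 -m jog '[{"delta_pos":[0,0,0],"spin":0,"claw":0.44},{"delta_pos":[0,0,0],"spin":0,"claw":0.38},{"delta_pos":[0,0,0],"spin":0,"claw":0.33},{"delta_pos":[0,0,0],"spin":0,"claw":0.33},{"delta_pos":[0,0,40],"spin":0,"claw":0.33},{"delta_pos":[0,0,85],"spin":0,"claw":0.33},{"delta_pos":[0,0,130],"spin":0,"claw":0.3},{"delta_pos":[5,-45,130],"spin":-0.1,"claw":0.2}]'
```

```text
clock: 35.1
position: [0.499, 0.2477, 0.0475]
tool_rot: [3.115, -0.014, 1.885]
force: [-6.4, 13.5, -10.8]
grip_width: 0.0451
clock: 35.9
position: [0.5053, 0.2084, 0.1832]
tool_rot: [3.107, -0.018, 1.791]
force: [1.6, -0.3, -1.1]
grip_width: 0.0683
```

```bash
python3 -m jog '[{"delta_pos":[15,-50,0],"spin":-0.1,"claw":0.2},{"delta_pos":[30,-100,0],"spin":-0.2,"claw":0.2},{"delta_pos":[45,-145,0],"spin":-0.3,"claw":0.2},{"delta_pos":[60,-190,0],"spin":-0.4,"claw":0.2},{"delta_pos":[75,-235,0],"spin":-0.5,"claw":0.2},{"delta_pos":[90,-280,0],"spin":-0.6,"claw":0.2},{"delta_pos":[105,-325,0],"spin":-0.7,"claw":0.2},{"delta_pos":[115,-370,0],"spin":-0.8,"claw":0.2}]' 
python3 - <<'E'
from h import *
c=T["t3"];print("side",find("side",c),"top",find("top",c))
E
```

```text
clock: 36.7
position: [0.6207, -0.1638, 0.1834]
tool_rot: [3.106, -0.019, 0.987]
force: [0.8, 0.6, 0.2]
grip_width: 0.0686
side [(np.float32(0.616), np.float32(-0.2336))] top []
```

View bowl.

```bash
python3 - <<'E'
from h import *
b=(.4783,.2992)
cs=[((b[0]+.058*np.cos(a),b[1]+.058*np.sin(a)),.023,.067) for a in np.radians([72,144,216,288])]
cv2.imwrite("pics/l.png",np.hstack([over("top",(160,250,194,294),4.4,cs),over("side",(175,265,125,225),4.4,cs)]))
print(bot.observe()["qpos"])
E
```

```text
[ 0.4443289   0.60627098 -0.41950184  1.62183834  0.29226373  0.93576016
 -0.65563455]
```

View pics/l.png

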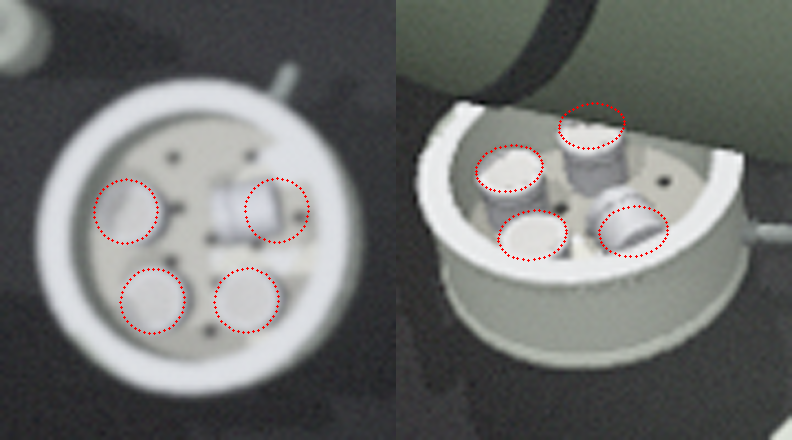

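```bash
python3 - <<'E'
from h import *
f=eyes.grab_frame("top");g=eyes.grab_frame("side")
cv2.imwrite("pics/m.png",np.hstack([cv2.resize(x,(400,500),interpolation=cv2.INTER_CUBIC) for x in (f[226:266,200:232],g[160:200,214:246])]))
E
```

```text
(no output)
```

View pics/m.png

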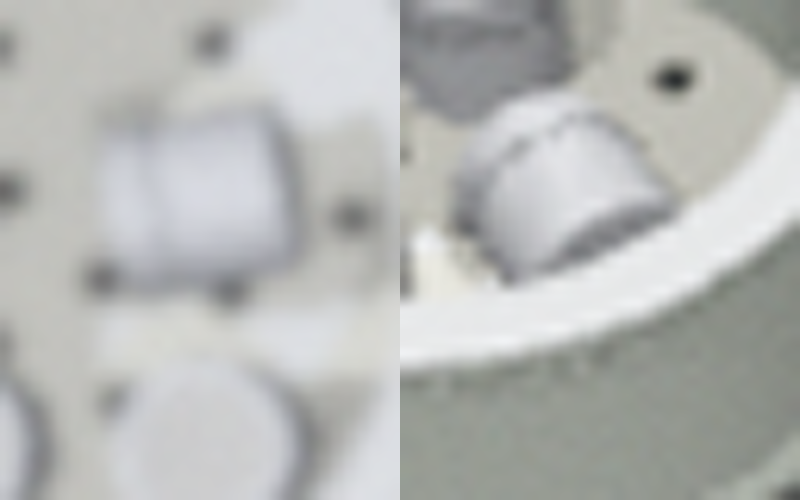

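```bash
python3 - <<'E'
from h import *
L=pt("top",199.5+103/12.5,225.5+205/12.5,.045)[:2];Rr=pt("top",199.5+288/12.5,225.5+190/12.5,.045)[:2]
d=L-Rr;n=np.linalg.norm(d);print(L,Rr,n,(L+Rr)/2,np.degrees(np.arctan2(d[1],d[0])))
m=(L+Rr)/2; print("radius from bowl",np.linalg.norm(m-[.4783,.2992]), "grip pt 7 mm from top end", L-d/n*.007)
E
```

```text
[0.49639091 0.29594449] [0.50000745 0.24773531] 0.04834464151027011 [0.49819918 0.2718399 ] 94.29015926876447
radius from bowl 0.033831232642645905 grip pt 7 mm from top end [0.49691456 0.2889641 ]
```

```bash
python3 -m jog '[{"delta_pos":[-15,48,0],"spin":0.08,"claw":0.3},{"delta_pos":[-30,95,0],"spin":0.16,"claw":0.3},{"delta_pos":[-45,142,0],"spin":0.24,"claw":0.33},{"delta_pos":[-60,189,0],"spin":0.32,"claw":0.33},{"delta_pos":[-75,236,0],"spin":0.4,"claw":0.33},{"delta_pos":[-90,283,0],"spin":0.48,"claw":0.33},{"delta_pos":[-105,330,0],"spin":0.56,"claw":0.33},{"delta_pos":[-120,377,0],"spin":0.653,"claw":0.33}]' |grep -E "pos|rot"
python3 -m jog '[{"delta_pos":[-4,45,0],"spin":0,"claw":0.33},{"delta_pos":[-4,84,0],"spin":0,"claw":0.33},{"delta_pos":[-4,84,-40],"spin":0,"claw":0.33},{"delta_pos":[-4,84,-80],"spin":0,"claw":0.33},{"delta_pos":[-4,84,-80],"spin":0,"claw":0.33}]'
```

```text
position: [0.4986, 0.2191, 0.1838]
tool_rot: [3.106, -0.019, 1.652]
clock: 38.3
position: [0.4916, 0.3026, 0.1001]
tool_rot: [3.112, -0.016, 1.654]
force: [-1.0, -0.7, -0.1]
grip_width: 0.0571
```

```bash
python3 -m jog '[{"delta_pos":[5,-5,-10],"spin":0,"claw":0.33},{"delta_pos":[5,-5,-35],"spin":0,"claw":0.33},{"delta_pos":[5,-5,-60],"spin":0,"claw":0.33},{"delta_pos":[5,-5,-74],"spin":0,"claw":0.33},{"delta_pos":[5,-5,-74],"spin":0,"claw":0.33}]'
python3 -m jog '[{"delta_pos":[0,0,0],"spin":0,"claw":0.45},{"delta_pos":[0,0,0],"spin":0,"claw":0.55},{"delta_pos":[0,0,0],"spin":0,"claw":0.6},{"delta_pos":[0,0,0],"spin":0,"claw":0.6}]' 20
```

```text
clock: 38.8
position: [0.4965, 0.2972, 0.0257]
tool_rot: [3.113, -0.015, 1.654]
force: [1.0, -0.1, 0.2]
grip_width: 0.0569
clock: 39.2
position: [0.4972, 0.2978, 0.027]
tool_rot: [3.111, -0.016, 1.654]
force: [-1.3, 0.1, 8.2]
grip_width: 0.0446
```

```bash
python3 -m jog '[{"delta_pos":[0,-3,6],"spin":0,"claw":0.6},{"delta_pos":[0,-7,12],"spin":0,"claw":0.6},{"delta_pos":[0,-12,17],"spin":0,"claw":0.6},{"delta_pos":[0,-17,22],"spin":0,"claw":0.6},{"delta_pos":[0,-20,28],"spin":0,"claw":0.6},{"delta_pos":[0,-20,40],"spin":0,"claw":0.6},{"delta_pos":[0,-15,75],"spin":0,"claw":0.6},{"delta_pos":[0,-10,110],"spin":0,"claw":0.6}]'
python3 - <<'E'
from h import *
x=[]
p=bot.observe()["position"];u,v=map(int,px("side",p));print(u,v,p)
g=eyes.grab_frame("side")[v-40:v+40,u-40:u+40];cv2.imwrite("pics/n.png",cv2.resize(g,(480,480),interpolation=cv2.INTER_CUBIC))
E
```

```text
clock: 40.0
position: [0.4967, 0.2879, 0.1384]
tool_rot: [3.112, -0.016, 1.655]
force: [0.9, 0.4, -1.6]
grip_width: 0.0445
222 149 [0.49669815 0.28789258 0.1384124 ]
```

View pics/n.png

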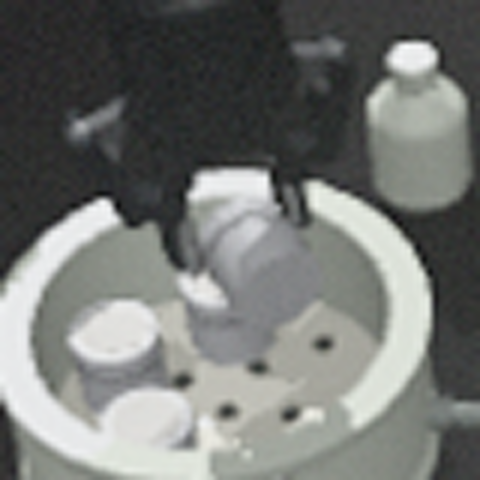

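```bash
python3 -m jog '[{"delta_pos":[-15,-11,-20],"spin":0,"claw":0.6},{"delta_pos":[-15,-11,-40],"spin":0,"claw":0.6},{"delta_pos":[-15,-11,-40],"spin":0,"claw":0.6}]'
```

```text
clock: 40.35
position: [0.4826, 0.2789, 0.1031]
tool_rot: [3.108, -0.019, 1.656]
force: [0.3, -0.7, 0.4]
grip_width: 0.0449
```

```bash
python3 -m jog '[{"delta_pos":[0,-10,-5],"spin":0,"claw":0.6},{"delta_pos":[0,-26,-5],"spin":0,"claw":0.6},{"delta_pos":[0,-30,-2],"spin":0,"claw":0.6},{"delta_pos":[0,-39,5],"spin":0,"claw":0.6},{"delta_pos":[0,-49,10],"spin":0,"claw":0.6}]'
python3 -m jog '[{"delta_pos":[0,-11,2],"spin":0,"claw":0.6},{"delta_pos":[0,-22,1],"spin":0,"claw":0.6},{"delta_pos":[0,-29,0],"spin":0,"claw":0.6},{"delta_pos":[0,-29,0],"spin":0,"claw":0.6}]'
```

```text
clock: 40.85
position: [0.4829, 0.2294, 0.1142]
tool_rot: [3.107, -0.019, 1.656]
force: [-0.1, -1.0, -0.5]
grip_width: 0.0445
clock: 41.25
position: [0.4828, 0.1991, 0.1139]
tool_rot: [3.108, -0.019, 1.654]
force: [0.5, 0.4, -1.2]
grip_width: 0.0446
```

```bash
for i in 1 2 3; do python3 -m jog '[{"delta_pos":[0,0,-3],"spin":0,"claw":0.6},{"delta_pos":[0,0,-3],"spin":0,"claw":0.6}]' | grep -E "pos|force"; done
python3 - <<'E'
from h import *
p=bot.observe()["position"]
a=[]
for n in ("side",):
  u,v=map(int,px(n,p));g=eyes.grab_frame(n)[v-40:v+40,u-40:u+40];cv2.imwrite("pics/o.png",cv2.resize(g,(480,480),interpolation=cv2.INTER_CUBIC))
E
```

```text
position: [0.4826, 0.1993, 0.1104]
force: [-0.5, -0.3, -2.1]
position: [0.4823, 0.1996, 0.1069]
force: [0.4, 0.1, -0.8]
position: [0.4821, 0.1997, 0.1035]
force: [1.1, -0.1, -0.5]
```

View pics/o.png

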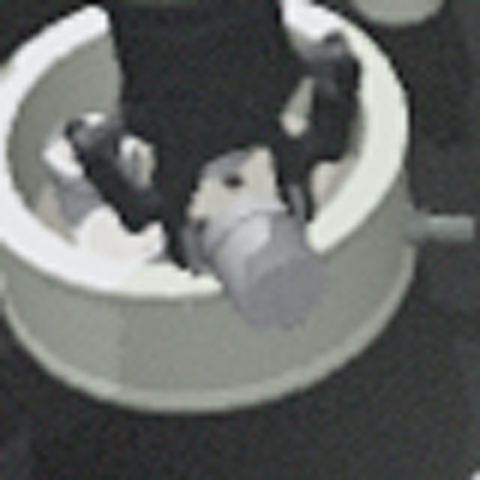

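```bash
python3 -m jog '[{"delta_pos":[0,0,8],"spin":0,"claw":0.6},{"delta_pos":[0,40,8],"spin":0,"claw":0.6},{"delta_pos":[0,70,8],"spin":0,"claw":0.6},{"delta_pos":[0,70,8],"spin":0,"claw":0.6},{"delta_pos":[0,70,-15],"spin":0,"claw":0.6},{"delta_pos":[0,70,-29],"spin":0,"claw":0.6},{"delta_pos":[0,70,-29],"spin":0,"claw":0.6}]'
for i in 1 2 3 4 5; do python3 -m jog '[{"delta_pos":[0,-2,0],"spin":0,"claw":0.6},{"delta_pos":[0,-3,0],"spin":0,"claw":0.6}]' | grep -E "pos|force"; done
```

```text
clock: 42.6
position: [0.4814, 0.2688, 0.0733]
tool_rot: [3.112, -0.017, 1.655]
force: [-0.1, 1.1, -1.2]
grip_width: 0.0445
position: [0.4816, 0.2655, 0.0739]
force: [-0.3, 0.5, -1.2]
position: [0.482, 0.2635, 0.0748]
force: [-2.0, 8.8, -1.2]
position: [0.4822, 0.2631, 0.076]
force: [-2.1, 16.1, -0.7]
position: [0.4826, 0.2627, 0.0772]
force: [-1.1, 16.8, -0.1]
position: [0.4828, 0.2623, 0.0784]
force: [0.5, 15.8, -1.1]
```

```bash
python3 -m jog '[{"delta_pos":[0,5,0],"spin":0,"claw":0.6},{"delta_pos":[0,5,10],"spin":0,"claw":0.6},{"delta_pos":[0,5,10],"spin":0,"claw":0.6},{"delta_pos":[0,5,10],"spin":0,"claw":0.6}]'
```

```text
clock: 44.0
position: [0.4831, 0.2669, 0.0888]
tool_rot: [3.103, -0.033, 1.659]
force: [0.9, 0.4, -2.2]
grip_width: 0.0446
```

```bash
python3 -m jog '[{"delta_pos":[0,-4,0],"spin":0,"claw":0.6},{"delta_pos":[0,-7,1],"spin":0,"claw":0.6},{"delta_pos":[0,-10,6],"spin":0,"claw":0.6},{"delta_pos":[0,-15,12],"spin":0,"claw":0.6},{"delta_pos":[0,-20,18],"spin":0,"claw":0.6},{"delta_pos":[0,-27,23],"spin":0,"claw":0.6}]'
python3 -m jog '[{"delta_pos":[0,-7,3],"spin":0,"claw":0.6},{"delta_pos":[0,-15,5],"spin":0,"claw":0.6},{"delta_pos":[0,-23,5],"spin":0,"claw":0.6},{"delta_pos":[0,-31,4],"spin":0,"claw":0.6},{"delta_pos":[0,-39,2],"spin":0,"claw":0.6},{"delta_pos":[0,-39,2],"spin":0,"claw":0.6}]'
for i in 1 2 3; do python3 -m jog '[{"delta_pos":[0,0,-3],"spin":0,"claw":0.6},{"delta_pos":[0,0,-3],"spin":0,"claw":0.6}]' | grep -E "pos|force"; done
```

```text
clock: 44.6
position: [0.4832, 0.24, 0.1123]
tool_rot: [3.102, -0.034, 1.659]
force: [0.1, 3.5, -0.5]
grip_width: 0.0447
clock: 45.2
position: [0.4844, 0.1999, 0.1151]
tool_rot: [3.1, -0.034, 1.657]
force: [4.8, 0.5, 12.1]
grip_width: 0.0449
position: [0.4857, 0.1991, 0.1133]
force: [-0.1, -1.8, 23.7]
position: [0.487, 0.1984, 0.1116]
force: [1.2, -1.5, 22.6]
position: [0.4882, 0.1978, 0.1099]
force: [-0.2, -2.0, 24.5]
```

```bash
python3 -m jog '[{"delta_pos":[0,0,0],"spin":0,"claw":0.6},{"delta_pos":[0,0,15],"spin":0,"claw":0.6},{"delta_pos":[0,0,30],"spin":0,"claw":0.6},{"delta_pos":[2,20,30],"spin":0.1,"claw":0.6},{"delta_pos":[4,40,30],"spin":0.2,"claw":0.6},{"delta_pos":[4,57,30],"spin":0.228,"claw":0.6},{"delta_pos":[4,57,30],"spin":0.228,"claw":0.6}]' 35
python3 - <<'E'
from h import *
p=bot.observe()["position"];c=(p[0]+.0026,p[1]-.0081)
for z in(.020,.024,.028): print(z,find("side",c,z=p[2]+z,w=40))
E
```

```text
clock: 46.5
position: [0.4916, 0.2563, 0.1397]
tool_rot: [3.092, -0.034, 1.883]
force: [0.0, -0.5, -1.6]
grip_width: 0.0446
0.02 [(np.float64(0.4928), np.float64(0.2589))]
0.024 [(np.float64(0.4928), np.float64(0.2476))]
0.028 [(np.float64(0.4921), np.float64(0.2491))]
```

```bash
python3 -m jog '[{"delta_pos":[1,-1,-30],"spin":0,"claw":0.6},{"delta_pos":[1,-1,-60],"spin":0,"claw":0.6},{"delta_pos":[1,-1,-80],"spin":0,"claw":0.6},{"delta_pos":[1,-1,-88],"spin":0,"claw":0.6},{"delta_pos":[1,-1,-88],"spin":0,"claw":0.6}]'
for i in 1 2 3; do python3 -m jog '[{"delta_pos":[0,0,-3],"spin":0,"claw":0.6},{"delta_pos":[0,0,-3],"spin":0,"claw":0.6}]' | grep -E "pos|force"; done
```

```text
clock: 47.15
position: [0.4925, 0.2522, 0.051]
tool_rot: [3.094, -0.031, 1.879]
force: [-0.5, -0.3, -1.2]
grip_width: 0.0446
position: [0.4929, 0.2521, 0.0486]
force: [-0.3, -0.3, -1.9]
position: [0.4931, 0.252, 0.0458]
force: [0.3, 0.9, -1.2]
position: [0.4934, 0.252, 0.0428]
force: [0.3, -0.5, 2.2]
```

```bash
python3 -m jog '[{"delta_pos":[0,0,-2],"spin":0,"claw":0.6},{"delta_pos":[0,0,-2],"spin":0,"claw":0.6}]' | grep -E "pos|force"
python3 -m jog '[{"delta_pos":[0,0,0],"spin":0,"claw":0.46},{"delta_pos":[0,0,0],"spin":0,"claw":0.42},{"delta_pos":[0,0,0],"spin":0,"claw":0.38},{"delta_pos":[0,0,0],"spin":0,"claw":0.33},{"delta_pos":[0,0,0],"spin":0,"claw":0.33}]'
python3 -m jog '[{"delta_pos":[0,0,25],"spin":0,"claw":0.33},{"delta_pos":[0,0,60],"spin":0,"claw":0.33},{"delta_pos":[0,0,105],"spin":0,"claw":0.33},{"delta_pos":[0,0,140],"spin":0,"claw":0.33},{"delta_pos":[10,-45,140],"spin":0,"claw":0.2},{"delta_pos":[30,-90,140],"spin":-0.1,"claw":0.2},{"delta_pos":[45,-140,140],"spin":-0.2,"claw":0.2},{"delta_pos":[60,-190,140],"spin":-0.3,"claw":0.2}]'
python3 -m jog '[{"delta_pos":[10,-45,0],"spin":-0.1,"claw":0.2},{"delta_pos":[20,-90,0],"spin":-0.2,"claw":0.2},{"delta_pos":[30,-135,0],"spin":-0.3,"claw":0.2},{"delta_pos":[40,-180,0],"spin":-0.4,"claw":0.2},{"delta_pos":[40,-210,0],"spin":-0.5,"claw":0.2},{"delta_pos":[40,-210,0],"spin":-0.5,"claw":0.2}]'
python3 - <<'E'
from h import *
b=(.4783,.2992)
for a in np.radians([72,144,216,288]):
  c=(b[0]+.058*np.cos(a),b[1]+.058*np.sin(a));print(c,"top",find("top",c,z=.067,w=40),"side",find("side",c,z=.067,w=40))
c=T["t3"];print("t3 side",find("side",c),"top",find("top",c))
E
```

```text
position: [0.4941, 0.2519, 0.0417]
force: [-1.8, -5.4, 21.6]
clock: 48.45
position: [0.494, 0.2519, 0.0416]
tool_rot: [3.091, -0.03, 1.878]
force: [-0.1, 0.6, -0.9]
grip_width: 0.0577
clock: 49.25
position: [0.553, 0.0641, 0.1818]
tool_rot: [3.091, -0.03, 1.574]
force: [0.0, -0.2, 0.8]
grip_width: 0.0683
clock: 49.85
position: [0.5925, -0.1507, 0.1813]
tool_rot: [3.091, -0.028, 1.065]
force: [0.1, 0.5, 0.2]
grip_width: 0.0685
(np.float64(0.49622298567374695), np.float64(0.35436127794511896)) top [] side [(np.float64(0.4813), np.float64(0.3215))]
(np.float64(0.4313770143262531), np.float64(0.33329154463296345)) top [] side [(np.float64(0.4308), np.float64(0.3297))]
(np.float64(0.431377014326253), np.float64(0.2651084553670366)) top [] side [(np.float64(0.433), np.float64(0.2645))]
(np.float64(0.49622298567374695), np.float64(0.2440387220548811)) top [] side []
t3 side [(np.float32(0.616), np.float32(-0.2336))] top []
```

```bash
cat >> h.py <<'E'
def rect(n,c,z,w):
    src=np.float32([px(n,[c[0]+sx*w/1e3,c[1]+sy*w/1e3,z]) for sx,sy in((-1,-1),(1,-1),(1,1),(-1,1))])
    H=cv2.getPerspectiveTransform(src,np.float32([(0,0),(2*w,0),(2*w,2*w),(0,2*w)]))
    return cv2.warpPerspective(cv2.cvtColor(eyes.grab_frame(n),cv2.COLOR_BGR2GRAY),H,(2*w,2*w),flags=cv2.INTER_CUBIC)
def circ(n,c,z,w=50,p2=8):
    im=cv2.createCLAHE(6,(2,2)).apply(cv2.GaussianBlur(rect(n,c,z,w),(5,5),0))
    k=cv2.HoughCircles(im,cv2.HOUGH_GRADIENT,1,25,param1=60,param2=p2,minRadius=21,maxRadius=25)
    return [] if k is None else [(round(float(c[0]+(x-w)/1e3),3),round(float(c[1]+(y-w)/1e3),3)) for x,y,_ in k[0][:4]]
E
python3 - <<'E'
from h import *
b=(.4783,.2992)
for n in("top","side"): print(n,circ(n,b,.067,85,10))
for a in np.radians([72,144,216,288]):
  c=(b[0]+.058*np.cos(a),b[1]+.058*np.sin(a))
  print(np.round(c,3),"top",circ("top",c,.067,38),"side",circ("side",c,.067,38))
r=rect("top",(.4955,.247),.067,35);print(cv2.resize(r,(18,18),interpolation=cv2.INTER_AREA))
r=rect("top",(.4314,.2651),.067,35);print(cv2.resize(r,(18,18),interpolation=cv2.INTER_AREA))
E
```

```text
top [(0.433, 0.334), (0.495, 0.356), (0.498, 0.249), (0.433, 0.256)]
side [(0.431, 0.333), (0.428, 0.261), (0.495, 0.351), (0.495, 0.243)]
[0.496 0.354] top [(0.495, 0.355), (0.491, 0.384)] side [(0.494, 0.349), (0.493, 0.374)]
[0.431 0.333] top [(0.431, 0.335)] side [(0.43, 0.331), (0.431, 0.306)]
[0.431 0.265] top [(0.435, 0.267)] side [(0.434, 0.259), (0.417, 0.292)]
[0.496 0.244] top [(0.494, 0.238)] side [(0.494, 0.239)]
[[220 219 212 204 201 200 199 200 203 205 210 215 218 220 222 222 222 222]
 [217 214 202 185 178 172 165 162 163 170 180 191 203 212 219 222 222 222]
 [214 212 199 176 160 147 143 147 154 159 164 169 180 198 214 220 222 222]
 [215 214 201 176 152 149 164 180 189 191 189 182 176 187 208 219 222 222]
 [217 217 208 181 162 175 195 202 205 206 205 201 193 191 205 216 220 222]
 [221 220 210 187 183 199 206 205 203 203 204 205 204 201 202 212 218 221]
 [222 220 209 192 197 205 206 204 202 201 202 202 204 206 206 209 215 220]
 [223 220 210 199 204 207 204 204 202 202 202 203 203 208 211 209 213 216]
 [222 220 213 208 209 209 205 204 204 203 204 203 204 208 212 211 213 
[... 1331 characters left out ...]
206 209 211 208 210 205]
 [192 181 181 190 207 210 205 204 203 204 204 206 205 207 211 208 211 211]
 [182 172 173 185 204 209 205 203 203 203 205 204 205 209 212 210 212 213]
 [176 172 173 181 199 209 206 203 203 202 204 205 207 210 214 213 213 213]
 [173 171 171 175 190 205 208 205 204 202 203 205 206 207 211 213 214 212]
 [171 170 167 166 175 195 208 209 208 207 205 200 193 191 202 213 215 214]
 [171 167 153 141 153 184 201 206 208 208 202 185 165 170 197 213 216 215]
 [170 163 137 112 132 173 194 199 200 201 194 175 159 170 195 208 211 210]
 [171 164 141 121 140 175 192 195 195 194 193 186 181 185 194 198 200 199]
 [171 168 158 151 164 185 191 190 189 188 190 192 190 192 193 194 193 193]]
```

```bash
python3 -m jog '[{"delta_pos":[12,-41,0],"spin":0,"claw":0.2},{"delta_pos":[25,-82,0],"spin":0,"claw":0.2},{"delta_pos":[25,-82,0],"spin":0,"claw":0.2},{"delta_pos":[25,-82,-45],"spin":0,"claw":0.2},{"delta_pos":[25,-82,-90],"spin":0,"claw":0.2},{"delta_pos":[25,-82,-110],"spin":0,"claw":0.2},{"delta_pos":[25,-82,-110],"spin":0,"claw":0.2}]'
python3 -c "
from h import *
c=T['t3'];print('t3 side',find('side',c),find('top',c))"
```

```text
clock: 51.65
position: [0.6163, -0.2273, 0.0687]
tool_rot: [3.096, -0.03, 1.074]
force: [0.2, -0.4, 1.0]
grip_width: 0.0683
t3 side [(np.float32(0.616), np.float32(-0.2336))] [(np.float32(0.6168), np.float32(-0.2291)), (np.float32(0.6213), np.float32(-0.1983))]
```

```bash
python3 -m jog '[{"delta_pos":[1,-5,-2],"spin":0,"claw":0.2},{"delta_pos":[1,-5,-25],"spin":0,"claw":0.2},{"delta_pos":[1,-5,-45],"spin":0,"claw":0.2},{"delta_pos":[1,-5,-50],"spin":0,"claw":0.2},{"delta_pos":[1,-5,-50],"spin":0,"claw":0.2}]'
python3 -m jog '[{"delta_pos":[0,0,0],"spin":0,"claw":0.4},{"delta_pos":[0,0,0],"spin":0,"claw":0.6},{"delta_pos":[0,0,0],"spin":0,"claw":0.8},{"delta_pos":[0,0,0],"spin":0,"claw":0.8}]' 40
```

```text
clock: 52.25
position: [0.6197, -0.2331, 0.0231]
tool_rot: [3.09, -0.031, 1.074]
force: [-0.3, 0.4, 0.3]
grip_width: 0.0684
clock: 52.65
position: [0.6205, -0.2335, 0.0249]
tool_rot: [3.088, -0.031, 1.074]
force: [-3.6, 0.8, 11.2]
grip_width: 0.0449
```

```bash
python3 -m jog '[{"delta_pos":[0,0,45],"spin":0,"claw":0.8},{"delta_pos":[0,0,90],"spin":0,"claw":0.8},{"delta_pos":[0,0,135],"spin":0.1,"claw":0.8},{"delta_pos":[0,0,170],"spin":0.2,"claw":0.8},{"delta_pos":[-5,45,180],"spin":0.33,"claw":0.8},{"delta_pos":[-10,90,180],"spin":0.46,"claw":0.8},{"delta_pos":[-15,135,180],"spin":0.6,"claw":0.8},{"delta_pos":[-20,180,180],"spin":0.73,"claw":0.8}]' | grep -E "pos|rot"
python3 -m jog '[{"delta_pos":[-5,45,0],"spin":0.14,"claw":0.8},{"delta_pos":[-15,90,0],"spin":0.28,"claw":0.8},{"delta_pos":[-25,135,0],"spin":0.42,"claw":0.8},{"delta_pos":[-35,180,0],"spin":0.56,"claw":0.8},{"delta_pos":[-45,225,0],"spin":0.7,"claw":0.8},{"delta_pos":[-50,265,0],"spin":0.84,"claw":0.8},{"delta_pos":[-55,300,0],"spin":0.98,"claw":0.8},{"delta_pos":[-60,330,0],"spin":1.12,"claw":0.8}]'
python3 -c "
from workcell import bot;print(bot.observe()['qpos'])"
```

```text
position: [0.6002, -0.0521, 0.2062]
tool_rot: [3.087, -0.029, 1.809]
clock: 54.25
position: [0.5399, 0.2797, 0.2072]
tool_rot: [3.086, -0.028, 2.936]
force: [0.9, -0.1, -1.8]
grip_width: 0.0444
[ 0.08798582  0.69234018 -0.9838916   1.6492955   0.57441132  1.10160201
  0.32643012]
```

```bash
python3 -m jog '[{"delta_pos":[-5,19,0],"spin":0.1,"claw":0.8},{"delta_pos":[-5,19,0],"spin":0.205,"claw":0.8},{"delta_pos":[-5,19,-40],"spin":0.205,"claw":0.8},{"delta_pos":[-5,19,-80],"spin":0.205,"claw":0.8},{"delta_pos":[-5,19,-80],"spin":0.205,"claw":0.8},{"delta_pos":[-5,19,-80],"spin":0.205,"claw":0.8}]'
python3 - <<'E'
from h import *
p=bot.observe()["position"]
for z in(.0165,.0205,.0245): print(find("side",p[:2],z=p[2]+z,w=40),circ("side",p[:2],p[2]+z,40))
E
```

```text
clock: 54.85
position: [0.5351, 0.299, 0.1286]
tool_rot: [3.086, -0.028, 3.141]
force: [0.8, 0.2, -0.7]
grip_width: 0.0444
[(np.float64(0.5322), np.float64(0.2976)), (np.float64(0.5494), np.float64(0.3254))] [(0.534, 0.296), (0.525, 0.334), (0.51, 0.31), (0.57, 0.263)]
[(np.float64(0.5029), np.float64(0.3074))] [(0.534, 0.292), (0.544, 0.321), (0.51, 0.305)]
[(np.float64(0.5082), np.float64(0.3029))] [(0.528, 0.286), (0.539, 0.316), (0.508, 0.302), (0.573, 0.315)]
```

```bash
python3 -m jog '[{"delta_pos":[0,1,-25],"spin":0,"claw":0.8},{"delta_pos":[0,1,-50],"spin":0,"claw":0.8},{"delta_pos":[0,1,-70],"spin":0,"claw":0.8},{"delta_pos":[0,1,-76],"spin":0,"claw":0.8},{"delta_pos":[0,1,-76],"spin":0,"claw":0.8}]'
for i in 1 2; do python3 -m jog '[{"delta_pos":[0,0,-3],"spin":0,"claw":0.8},{"delta_pos":[0,0,-3],"spin":0,"claw":0.8}]' | grep -E "pos|force"; done
```

```text
clock: 55.65
position: [0.5352, 0.2999, 0.0522]
tool_rot: [3.086, -0.027, 3.14]
force: [-0.4, -0.5, -1.1]
grip_width: 0.0446
position: [0.5355, 0.3001, 0.0498]
force: [-0.3, 0.4, -1.2]
position: [0.5359, 0.3003, 0.0472]
force: [0.3, 0.9, -0.4]
```

```bash
python3 -m jog '[{"delta_pos":[0,0,-2],"spin":0,"claw":0.8},{"delta_pos":[0,0,-2],"spin":0,"claw":0.8}]' | grep -E "pos|force"
python3 -m jog '[{"delta_pos":[0,0,0],"spin":0,"claw":0.46},{"delta_pos":[0,0,0],"spin":0,"claw":0.42},{"delta_pos":[0,0,0],"spin":0,"claw":0.38},{"delta_pos":[0,0,0],"spin":0,"claw":0.33},{"delta_pos":[0,0,0],"spin":0,"claw":0.33}]'
python3 -m jog '[{"delta_pos":[0,0,25],"spin":0,"claw":0.33},{"delta_pos":[0,0,60],"spin":0,"claw":0.33},{"delta_pos":[0,0,105],"spin":0,"claw":0.33},{"delta_pos":[0,0,140],"spin":0,"claw":0.33},{"delta_pos":[15,-45,140],"spin":-0.14,"claw":0.33},{"delta_pos":[30,-90,140],"spin":-0.28,"claw":0.33},{"delta_pos":[45,-140,140],"spin":-0.42,"claw":0.33},{"delta_pos":[60,-190,140],"spin":-0.56,"claw":0.33}]'
```

```text
position: [0.5361, 0.3005, 0.0469]
force: [-5.8, -7.2, 27.4]
clock: 56.75
position: [0.5361, 0.3005, 0.0467]
tool_rot: [3.086, -0.025, 3.14]
force: [0.5, -0.5, -0.1]
grip_width: 0.0572
clock: 57.55
position: [0.5951, 0.1127, 0.1868]
tool_rot: [3.086, -0.024, 2.574]
force: [1.6, 0.5, 0.2]
grip_width: 0.0572
```

```bash
cat >> h.py <<'E'
def prof(n,im,off,k,c,r,z,A=np.arange(0,360,1.)):
    v=[]
    for a in np.radians(A):
        s=0
        for rr in r:
            u=(np.array(px(n,[c[0]+rr*np.cos(a),c[1]+rr*np.sin(a),z]))-off+.5)*k-.5
            s+=float(cv2.getRectSubPix(im.astype(np.float32),(1,1),(float(u[0]),float(u[1])))[0,0])
        v.append(s/len(r))
    return np.array(v)
def peak(A,v):
    w=np.clip(v-np.median(v)-.3*(v.max()-np.median(v)),0,None);return (A*w).sum()/w.sum(),v.max(),np.median(v)
E
python3 - <<'E'
from h import *
im=cv2.imread("pics/a.png",0);A=np.arange(45,86,.5)
for c in((.6092,.0015),(.6093,.0025),(.6091,.0007)):
  print(c,[tuple(np.round(peak(A,prof("top",im,np.array([160,165]),4,c,r,.026,A)),1)) for r in([.114,.116],[.118,.12],[.122])])
im=cv2.cvtColor(eyes.grab_frame("top"),cv2.COLOR_BGR2GRAY);A=np.arange(-45,0,.5)
for c in((.4783,.2992),(.4775,.3)):print([tuple(np.round(peak(A,prof("top",im,np.array([0,0]),1,c,r,.03,A)),1)) for r in([.122,.125],[.128,.131],[.134,.137])])
b=(.4783,.2992)
for a in np.radians([0,72,144,216,288]):
  c=(b[0]+.058*np.cos(a),b[1]+.058*np.sin(a))
  print(np.round(c,3),"top",circ("top",c,.067,38),"side",circ("side",c,.067,38))
E
```

```text
(0.6092, 0.0015) [(np.float64(65.7), np.float64(190.0), np.float64(76.1)), (np.float64(65.6), np.float64(195.5), np.float64(65.7)), (np.float64(65.5), np.float64(200.0), np.float64(65.4))]
(0.6093, 0.0025) [(np.float64(65.5), np.float64(190.2), np.float64(70.6)), (np.float64(65.4), np.float64(197.4), np.float64(65.4)), (np.float64(65.4), np.float64(200.8), np.float64(65.0))]
(0.6091, 0.0007) [(np.float64(65.8), np.float64(189.7), np.float64(83.8)), (np.float64(65.7), np.float64(194.2), np.float64(65.8)), (np.float64(65.6), np.float64(198.6), np.float64(65.5))]
[(np.float64(-24.3), np.float64(149.2), np.float64(64.8)), (np.float64(-24.3), np.float64(152.8), np.float64(61.2)), (np.float64(-24.3), np.float64(149.2), np.float64(63.0))]
[(np.float64(-24.4), np.float64(148.5), np.float64(65.8)), (np.float64(-24.5), np.float64(152.1), np.float64(61.0)), (np.float64(-24.5), np.float64(152.0), np.float64(63.0))]
[0.536 0.299] top [(0.537, 0.3)] side [(0.533, 0.299), (0.546, 0.331), (0.504, 0.263)]
[0.496 0.354] top [(0.495, 0.352), (0.512, 0.377)] side [(0.495, 0.35)]
[0.431 0.333] top [(0.432, 0.324), (0.448, 0.346)] side [(0.43, 0.33)]
[0.431 0.265] top [(0.433, 0.255), (0.398, 0.284)] side [(0.431, 0.262)]
[0.496 0.244] top [(0.497, 0.248)] side [(0.503, 0.239), (0.484, 0.256), (0.523, 0.281)]
```

```bash
python3 -m jog '[{"delta_pos":[5,-45,0],"spin":0,"claw":0.33},{"delta_pos":[10,-90,0],"spin":0,"claw":0.33},{"delta_pos":[14,-111,0],"spin":0,"claw":0.33},{"delta_pos":[14,-111,-40],"spin":0,"claw":0.33},{"delta_pos":[14,-111,-80],"spin":0,"claw":0.33},{"delta_pos":[14,-111,-90],"spin":0,"claw":0.33},{"delta_pos":[14,-111,-90],"spin":0,"claw":0.33}]'
```

```text
clock: 58.8
position: [0.6081, 0.0053, 0.0961]
tool_rot: [3.086, -0.027, 2.583]
force: [0.3, 0.1, 0.2]
grip_width: 0.0574
```

```bash
python3 -m jog '[{"delta_pos":[1,-4,-5],"spin":0,"claw":0.33},{"delta_pos":[1,-4,-30],"spin":0,"claw":0.33},{"delta_pos":[1,-4,-50],"spin":0,"claw":0.33},{"delta_pos":[1,-4,-56],"spin":0,"claw":0.33},{"delta_pos":[1,-4,-56],"spin":0,"claw":0.33}]'
python3 -m jog '[{"delta_pos":[0,0,0],"spin":0,"claw":0.45},{"delta_pos":[0,0,0],"spin":0,"claw":0.55},{"delta_pos":[0,0,0],"spin":0,"claw":0.65},{"delta_pos":[0,0,0],"spin":0,"claw":0.8},{"delta_pos":[0,0,0],"spin":0,"claw":0.8}]' 40
```

```text
clock: 59.3
position: [0.6094, 0.0013, 0.0407]
tool_rot: [3.086, -0.027, 2.583]
force: [-0.3, 1.4, 0.7]
grip_width: 0.0572
clock: 59.8
position: [0.6104, 0.0016, 0.0424]
tool_rot: [3.085, -0.024, 2.583]
force: [-1.8, 1.4, 13.4]
grip_width: 0.0373
```

```bash
python3 -m jog '[{"delta_pos":[0,0,8],"spin":0,"claw":0.8},{"delta_pos":[0,0,25],"spin":0,"claw":0.8},{"delta_pos":[0,0,50],"spin":0,"claw":0.8},{"delta_pos":[0,0,80],"spin":0,"claw":0.8},{"delta_pos":[0,0,110],"spin":0,"claw":0.8},{"delta_pos":[0,0,130],"spin":0,"claw":0.8},{"delta_pos":[0,0,140],"spin":0,"claw":0.8}]' 60
python3 -m jog '[{"delta_pos":[-10,20,0],"spin":-0.1,"claw":0.8},{"delta_pos":[-20,50,0],"spin":-0.22,"claw":0.8},{"delta_pos":[-35,80,0],"spin":-0.34,"claw":0.8},{"delta_pos":[-50,110,0],"spin":-0.46,"claw":0.8},{"delta_pos":[-65,140,0],"spin":-0.58,"claw":0.8},{"delta_pos":[-80,170,0],"spin":-0.7,"claw":0.8},{"delta_pos":[-90,195,0],"spin":-0.82,"claw":0.8},{"delta_pos":[-100,215,0],"spin":-0.94,"claw":0.8}]'
python3 -c "
from workcell import bot;print(bot.observe()['qpos'])"
```

```text
clock: 60.5
position: [0.611, 0.0017, 0.1855]
tool_rot: [3.083, -0.022, 2.583]
force: [0.4, 1.1, -3.5]
grip_width: 0.0368
clock: 61.3
position: [0.5099, 0.2182, 0.1857]
tool_rot: [3.083, -0.022, 1.639]
force: [-0.6, -0.4, -3.3]
grip_width: 0.0363
[-0.02092738  0.50760422 -0.66980459  1.86140575  0.4282443   0.85179799
 -0.83095208]
```

```bash
python3 -m jog '[{"delta_pos":[-8,20,0],"spin":-0.12,"claw":0.8},{"delta_pos":[-16,45,0],"spin":-0.24,"claw":0.8},{"delta_pos":[-24,65,0],"spin":-0.36,"claw":0.8},{"delta_pos":[-31,81,0],"spin":-0.48,"claw":0.8},{"delta_pos":[-31,81,0],"spin":-0.6,"claw":0.8},{"delta_pos":[-31,81,0],"spin":-0.625,"claw":0.8},{"delta_pos":[-31,81,-20],"spin":-0.625,"claw":0.8},{"delta_pos":[-31,81,-20],"spin":-0.625,"claw":0.8}]'
python3 - <<'E'
from h import *
s=bot.observe();p=s["position"];t=s["tool_rot"];M=R.from_euler('xyz',t).as_matrix();print(M[:,2],M[:,1])
k=p-M[:,2]*.0126;print("knob",k)
for n in("top","side"):
  im=cv2.cvtColor(eyes.grab_frame(n),cv2.COLOR_BGR2GRAY);A=np.arange(-55,10,.5)
  for z in(-.026,-.03): print(n,[tuple(np.round(peak(A,prof(n,im,np.array([0,0]),1,k,r,k[2]+z,A)),1)) for r in([.114],[.118],[.121])])
E
```

```text
clock: 62.1
position: [0.4781, 0.298, 0.1641]
tool_rot: [3.085, -0.019, 1.016]
force: [-0.6, -0.9, -3.5]
grip_width: 0.0365
[ 0.05849083 -0.01363954 -0.99819476] [ 0.84815088 -0.52669059  0.05689558]
knob [0.47733242 0.29818967 0.17665833]
top [(np.float64(-25.3), np.float64(191.3), np.float64(84.7)), (np.float64(-26.2), np.float64(190.8), np.float64(56.9)), (np.float64(-26.1), np.float64(189.6), np.float64(56.6))]
top [(np.float64(-24.8), np.float64(191.0), np.float64(85.4)), (np.float64(-25.7), np.float64(190.2), np.float64(57.0)), (np.float64(-25.7), np.float64(189.6), np.float64(56.8))]
side [(np.float64(-38.4), np.float64(214.7), np.float64(143.1)), (np.float64(-32.4), np.float64(222.5), np.float64(144.0)), (np.float64(-34.4), np.float64(224.4), np.float64(143.1))]
side [(np.float64(-34.1), np.float64(216.3), np.float64(142.8)), (np.float64(-32.7), np.float64(222.5), np.float64(143.1)), (np.float64(-33.3), np.float64(229.0), np.float64(143.2))]
```

```bash
python3 -m jog '[{"delta_pos":[0,0,-10],"spin":0.01,"claw":0.8},{"delta_pos":[0,0,-20],"spin":0.01,"claw":0.8},{"delta_pos":[0,0,-27],"spin":0.01,"claw":0.8},{"delta_pos":[0,0,-27],"spin":0.01,"claw":0.8}]'
for i in 1 2 3; do python3 -m jog '[{"delta_pos":[0,0,-1.5],"spin":0,"claw":0.8},{"delta_pos":[0,0,-3],"spin":0,"claw":0.8}]' | grep -E "pos|force|rot"; done
```

```text
clock: 62.6
position: [0.4783, 0.2984, 0.1377]
tool_rot: [3.085, -0.02, 1.025]
force: [-0.2, 0.1, -2.9]
grip_width: 0.0367
position: [0.4783, 0.2985, 0.1346]
tool_rot: [3.085, -0.02, 1.026]
force: [-0.3, -0.0, -2.9]
position: [0.4784, 0.2985, 0.1317]
tool_rot: [3.085, -0.02, 1.026]
force: [0.9, 0.2, -3.8]
position: [0.4785, 0.2985, 0.1286]
tool_rot: [3.085, -0.02, 1.025]
force: [0.3, -0.5, -3.2]
```

```bash
for i in 1 2 3 4; do python3 -m jog '[{"delta_pos":[0,0,-0.7],"spin":0,"claw":0.8},{"delta_pos":[0,0,-1.3],"spin":0,"claw":0.8}]' | grep -E "pos|force"; done
```

```text
position: [0.4785, 0.2986, 0.1273]
force: [-0.7, 0.9, -3.0]
position: [0.4785, 0.2985, 0.1259]
force: [-0.6, -0.2, -2.7]
position: [0.4788, 0.2985, 0.1248]
force: [1.7, -3.7, 5.7]
position: [0.4789, 0.2985, 0.1245]
force: [-7.8, -9.7, 30.7]
```

```bash
python3 -m jog '[{"delta_pos":[0,0,0.5],"spin":0,"claw":0.8},{"delta_pos":[0,0,0.5],"spin":0,"claw":0.8}]' | grep -E "pos|force"
python3 -m jog '[{"delta_pos":[0,0,0],"spin":0,"claw":0.5},{"delta_pos":[0,0,0],"spin":0,"claw":0.4},{"delta_pos":[0,0,0],"spin":0,"claw":0.33},{"delta_pos":[0,0,0],"spin":0,"claw":0.33}]'
python3 -m jog '[{"delta_pos":[0,0,25],"spin":0,"claw":0.33},{"delta_pos":[0,0,60],"spin":0,"claw":0.33},{"delta_pos":[0,0,100],"spin":0,"claw":0.33},{"delta_pos":[0,-45,110],"spin":0,"claw":0.33},{"delta_pos":[0,-90,110],"spin":0,"claw":0.33},{"delta_pos":[0,-140,110],"spin":0,"claw":0.33},{"delta_pos":[0,-190,110],"spin":0,"claw":0.33},{"delta_pos":[0,-240,110],"spin":0,"claw":0.33}]'
python3 -m jog '[{"delta_pos":[0,-50,0],"spin":0,"claw":0.33},{"delta_pos":[0,-100,0],"spin":0,"claw":0.33},{"delta_pos":[0,-150,0],"spin":0,"claw":0.33},{"delta_pos":[0,-150,0],"spin":0,"claw":0.33}]' | grep pos
python3 - <<'E'
from h import *
b=(.4783,.2992)
for n in("top","side"):
  im=cv2.cvtColor(eyes.grab_frame(n),cv2.COLOR_BGR2GRAY);A=np.arange(-55,10,.5)
  print(n,[tuple(np.round(peak(A,prof(n,im,np.array([0,0]),1,b,r,.108,A)),1)) for r in([.114],[.118],[.121])])
  m=rect(n,b,.149,60);_,_,l,_=cv2.minMaxLoc(cv2.GaussianBlur(m,(31,31),0));print("knob top",b[0]+(l[0]-60)/1e3,b[1]+(l[1]-60)/1e3)
cs=[(b,.11,.098)]
for n in("top","side"): cv2.imwrite(f"pics/final_{n}.png",cv2.resize(eyes.grab_frame(n),(800,600)))
for z in(.098,.102,.106):print(z,"flange",[ (lambda k: None if k is None else np.round([b[0]+(k[0][0][0]/1-140)/1e3,b[1]+(k[0][0][1]-140)/1e3,k[0][0][2]],3))(cv2.HoughCircles(cv2.GaussianBlur(rect(n,b,z,140),(5,5),0),cv2.HOUGH_GRADIENT,1,200,param1=80,param2=15,minRadius=104,maxRadius=116)) for n in("top","side")])
E
```

```text
position: [0.4789, 0.2986, 0.1253]
force: [0.0, -1.0, 1.5]
clock: 64.6
position: [0.4789, 0.2987, 0.1252]
tool_rot: [3.083, -0.021, 1.025]
force: [-0.3, 0.2, 0.7]
grip_width: 0.0571
clock: 65.4
position: [0.4786, 0.0567, 0.2354]
tool_rot: [3.083, -0.021, 1.025]
force: [1.2, -0.3, 0.0]
grip_width: 0.0572
position: [0.4778, -0.0996, 0.2352]
top [(np.float64(-24.4), np.float64(193.3), np.float64(93.5)), (np.float64(-25.6), np.float64(193.5), np.float64(60.9)), (np.float64(-25.6), np.float64(192.8), np.float64(59.9))]
knob top 0.4763 0.2932
side [(np.float64(-49.8), np.float64(96.2), np.float64(87.0)), (np.float64(-48.4), np.float64(94.9), np.float64(86.7)), (np.float64(-45.4), np.float64(95.0), np.float64(85.9))]
knob top 0.5313 0.25520000000000004
0.098 flange [array([  0.477,   0.299, 110.8  ], dtype=float32), array([  0.474,   0.292, 105.4  ], dtype=float32)]
0.102 flange [array([  0.478,   0.3  , 109.9  ], dtype=float32), array([  0.476,   0.293, 109.9  ], dtype=float32)]
0.106 flange [array([  0.478,   0.297, 110.9  ], dtype=float32), array([  0.472,   0.291, 104.4  ], dtype=float32)]
```

```bash
python3 - <<'E'
from h import *
print("tall",find("top",(.374,-.385),z=.098,w=40))
print("mortar",find("top",(.4289,-.0259),r=36,w=60),"side",find("side",(.4289,-.0259),r=36,w=60))
s=bot.observe();print(s["clock"],s["force"]);bot.job_done()
E
```

```text
tall []
mortar [(np.float32(0.4278), np.float32(-0.0263))] side [(np.float32(0.4263), np.float32(-0.027))]
66.55 [ 0.64472885  0.35382954 -0.17482257]
the job is handed in; nothing more can be done
```

I finished every step and handed the job in at 66.6 s. I had used all 16 picture views before the lid went on, so the closed bowl was checked by measurement only.

**What I did:** The tongs lie flat in the tray and the tall tin stands upright beside them. All five low tins stand in a ring on the plate in the bowl. The lid is on the bowl.

**What went wrong:** One low tin tipped over as I set it down in the bowl, probably because it caught the rim. I re-gripped it by its top end, tipped it upright against the bowl's rim and put it back in its place. From the seam near one end, I judged it to be right side up.

**Checks that agreed:**
- **Tongs and tall tin:** a picture taken after both were placed showed them as asked.
- **Low tins:** before the lid went on, circle detection found tin tops near all five planned places, within about 10 mm. It also returned some stray circles, and I did not view the last two tins placed.
- **Lid height:** it touched down at a gripper height of 124.5 mm, against 124.4 mm expected for fully seated. The last step down pressed with about 31 N, which I relieved before letting go.
- **Lid centring:** its outline in the top view is centred on the bowl to about 1–2 mm.
- **Stopcock:** it points to about -25.6° and the hose barb to -24.3°, so they are about 1.3° apart.

**Checks that failed or are missing:**
- The final check on the lid from the side camera was useless, most likely because the arm was in the way.
- The last circle search for the tall tin found nothing, so its final state rests on the earlier picture.
- Of the other things on the bench, I re-measured only the mortar; it had not moved.

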